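# Make up the condiment tray and mark the table

## Task

Make up the condiment tray: lift the two look-alike spice tins in turn to feel which is heavier, stand that fuller one on the wooden tray and the other in the small refill crate, and stand every condiment that is out (salt shaker, pepper mill, toothpick pot) upright on the tray too. Once all of that is done, slide the grip on the table-marker strip level with the brass pointer. Do not push the matchbox about.

Things in the scene. Friction and masses are not known exactly. Their poses are not given: they have to be found in the camera images.
- tin_a: Closed round spice tin, plain aluminium with a dark band below the lid, 64 mm diameter, 90 mm tall, identical in looks to the other tin. Weighs 0.18 to 0.9 kg; which tin is heavier changes from start to start. Origin at the centre of the underside, z up. Grip its side from above, 60 to 70 mm above its underside, so that the fingertips stay above the crate's wall; 60 N holds it.
- tin_b: Closed round spice tin, plain aluminium with a dark band below the lid, 64 mm diameter, 90 mm tall, identical in looks to the other tin. Weighs 0.18 to 0.9 kg; which tin is heavier changes from start to start. Origin at the centre of the underside, z up. Grip its side from above, 60 to 70 mm above its underside, so that the fingertips stay above the crate's wall; 60 N holds it.
- salt_shaker: Glass salt shaker with a domed top, 44 mm diameter up to 66 mm, narrowing to 34 mm at the top, 90 mm tall, 0.1 kg; origin at the centre of its underside, z up. May be absent. Grip its side about 50 mm above its underside.
- pepper_mill: Dark turned wooden pepper mill, 163 mm tall, 58 mm diameter at the foot, 48 mm at the crown (112 to 152 mm above its underside, rigid here), with a small knob on top, 0.26 kg; origin at the centre of its underside, z up. May be absent. Grip it at the crown, about 125 mm above its underside.
- toothpicks: Green toothpick pot, 38 mm diameter, pot 49 mm tall with sticks up to 72 mm that do not obstruct the fingers, 0.07 kg; origin at the centre of its underside, z up. May be absent. Grip the pot about 40 mm above its underside.
- tray: Fixed wooden tray with a cork liner, 160 mm (its x) by 310 mm (its y), floor 8 mm thick, sides 8 mm thick and 42 mm high overall (34 mm above the floor), inner floor 144 by 294 mm. Origin at the centre of the underside, z up.
- refill_crate: Fixed small dark wooden open crate, 105 by 105 mm, 42 mm high overall, walls and floor 6 mm thick (inside 93 by 93 mm); room for one tin. Origin at the centre of the underside, z up.
- marker (a joint): Position of the marker grip along its strip, 0 to 0.12 m, growing toward the strip's +y (roughly the robot's left). It moves with about 1.5 N of friction and stays where it is left.
- marker_top (a point): Centre of the top face of the marker grip, a black block 28 mm (across the strip) by 20 mm (along the strip) and 40 mm high, on an aluminium strip 40 by 170 mm and 14 mm high; its top is 54 mm above the worktop. Axes as the strip's: y along the strip, the way the grip slides.
- pointer: Fixed brass pointer block, 20 mm wide and 18 mm high with a 4 mm wide tip toward the strip, on the worktop on the robot's side of the strip. Its origin and tip mark the wanted position of the grip's centre along the strip; its y axis runs along the strip.
- matchbox: Bystander: matchbox, 36 by 57 by 15 mm, loose, among the task's things, origin at the centre of its underside; leave it alone.
Things that resemble listed ones, but are neither listed nor needed, are in the scene too. There is more than one size of the toothpicks; the job needs the smaller.

How it is judged:
By the outcome, as a careful person would: the job done as asked, in the order asked, and still so for the second after the job is handed in, with the robot touching nothing.
Of salt_shaker, pepper_mill, toothpicks only 1 to 3 are there at a start; the rules pass over those that are not, and their reading is None.
At some moment in a run one of tin_a, tin_b may be knocked a few centimetres aside while the robot is not near it.
It also fails if it takes over 210 s, if anything falls off the work surface, if the arm or the gripper's body presses on something with over 40 N, if the wrist force passes 120 N, or if a joint passes its speed limit or range.

## Robot

A 6-joint arm with a two-finger parallel gripper is mounted at the origin on the work surface; the furniture and walls round the work are solid. World frame = base frame: x ahead of the robot, y to its left, z up, the work surface at z = 0. Lengths are in m, angles in rad, forces in N, time in s.
With the tool pointing down it reaches from about 0.375 to 0.975 m from the base axis. Payload 3.8 kg.
Tool frame: the origin (TCP) lies midway between the tips of the shut fingers; the grasp point (between the pads) lies 19 mm behind it; z points along the fingers, y is the direction in which the jaws open and shut (so a half turn about z gives the same grasp; the last joint's range is limited). The gripper opens to 85 mm and grips with 20 to 120 N. Pads are 22 mm wide; open, the fingers measure 114 mm over their backs; the gripper's body (76 mm by 85 mm) begins 54 mm behind the grasp point. The pads swing forward as they close: fully open they stand 13 mm farther back than shut.
Start: joints at [-1.264, 0.264, 1.604, -0, 1.274, -0.037], TCP at [0.228, -0.635, 0.204] pointing down, gripper open.
Joint ranges: [-2.63, 2.63], [-0.94, 2.18], [0.31, 2.57], [-1.31, 4.45], [0, 2.66], [-2.55, 2.55]. Speed limits (rad/s): [2.57, 2.57, 3.14, 3.14, 3.14, 3.14].

## Interface

Orientations are given as a rotation vector (axis times angle).
In Python, from workcell import bot gives the robot as it stands.
- The arm moves only by the tool drive_tool, never from a script. Its argument "steps" is a list of rows, each a list of 2 entries, a list of its own where there are three numbers: the shift along the tool's x, y, z in mm, then the turn about the tool's z in degrees. In form: [[[dx, dy, dz], twist], ...]. A call has 1 to 8 rows; each row shifts and turns the commanded pose from where the row before left it, along the tool's axes as they then stand; what a row does not reach is not made up. A row lasts 1/12 s, in which the tool goes at most 41.7 mm and 7.16 degrees, less where a joint would pass 70% of its speed; a pose out of reach is approached as far as the arm can. A call is refused whole if a number of a shift passes 41.7 or a number of a turn 7.16, either way. A call with a gripper value outside its range is refused whole. "jaw" is the opening, from 0 (shut) to 1 (fully open), set as the call begins (left out, the last holds). The fingers move at their own pace and stop on an object; "force" is the grip in N (left out, the last holds). Time passes only in rows, so rows that do not move let the fingers close. It gives the time, the measured TCP pose, the force and the opening at its end, in the units of the state.
- bot.read_state(): the state, without advancing time (a new reading comes with each control period).
- bot.read_camera(name): name is "scene" or "top" or "wrist"; returns the picture (480x640x3 uint8, red, green, blue); there is no depth.
- bot.camera_info(name): a dict with "fx", "fy", "cx", "cy" (pixels), "position" and "attitude" of the camera in the world. Camera axes: x right, y down, z forward; pixel columns grow to the right and rows downward; lengths in m; the calibration is good to about 2 mm. A picture is of the moment at which its call begins: read the wrist's pose just before it. camera_info takes no time and is no camera call; for the wrist camera it gives the pose at the moment of the call.
- bot.finish_job(): hands the job in, once; it reports no verdict.
The state is a dict: "time": time; "q": joint angles; "joint_vel": joint speeds; "joint_torque": joint torques, N m; "tool_pos": TCP position; "tcp_rot": TCP orientation; "wrist_force": force on the tool from outside, world axes, zero at the start; "torque": the same for the moment, N m; "width": opening from 0.0 (shut) to 1.0 (fully open).
Only numpy, scipy, OpenCV 4.12 (cv2) and the standard library are available. Lean on these libraries where they do the work, as an engineer would, in place of code of your own. Each camera call takes 0.05 s, during which the arm holds its last target.

## Working session

There is one attempt and no reset: what is moved stays moved. The work goes in short steps, Python scripts to look and compute and a tool call to move; the robot and the scene stay as the last step left them, time stands still between calls to the robot, and variables do not carry over. Pictures are saved under pics/ and viewed, and the job is handed in when it is done.

Besides the shell and the picture viewer there is one more tool, called after ">>>" by a JSON object that holds its "name" and its "arguments". drive_tool: Moves the arm, as the interface text tells. Its arguments: {"type":"object","properties":{"steps":{"type":"array","items":{"type":"array"}},"jaw":{"type":"number"},"force":{"type":"number"}},"required":["steps"]}

```bash
ls; mkdir -p pics
python3 - <<'E'
from workcell import bot
import cv2
s=bot.read_state();print(s)
for n in ["scene","top","wrist"]:
    print(n,bot.camera_info(n))
    cv2.imwrite(f"pics/{n}0.png",bot.read_camera(n)[:,:,::-1])
E
```

```text
pics
{'time': 0.0, 'q': array([-1.26389763e+00,  2.64734680e-01,  1.60544127e+00, -4.91334718e-06,
        1.27364936e+00, -3.69177102e-02]), 'joint_vel': array([-0.00103487, -0.00069358,  0.00073041,  0.00110037,  0.00068543,
        0.00028208]), 'joint_torque': array([-1.16191448e-03, -5.15106905e+01, -3.67314219e+01,  1.19619322e-04,
        1.28072887e-02,  1.21124683e-05]), 'tool_pos': array([ 0.22727185, -0.63473024,  0.20293819]), 'tcp_rot': array([-3.09310647e+00, -5.37033319e-01,  4.78955381e-04]), 'wrist_force': array([0.29753079, 0.73709187, 0.24909927]), 'torque': array([-0.0364433 ,  0.03855543, -0.02288232]), 'width': 0.9966019307079497}
scene {'fx': 589.9123323307921, 'fy': 589.9123323307921, 'cx': 306.741557495659, 'cy': 244.5331955715979, 'position': array([ 0.85104472, -1.06055239,  0.77358992]), 'attitude': array([-2.07780933, -0.36010918,  0.19879379])}
top {'fx': 450.98038513824656, 'fy': 450.98038513824656, 'cx': 320.7257191762783, 'cy': 252.0459937613253, 'position': array([0.37832213, 0.06557555, 1.05001556]), 'attitude': array([-2.1624737 ,  2.16987487, -0.10573444])}
wrist {'fx': 363.5663476248352, 'fy': 363.5663476248352, 'cx': 323.3251908523531, 'cy': 243.11267846577996, 'position': array([ 0.296859  , -0.60930441,  0.37164825]), 'attitude': array([ 2.3648531 , -1.6635195 , -0.24986173])}
```

View pics/scene0.png

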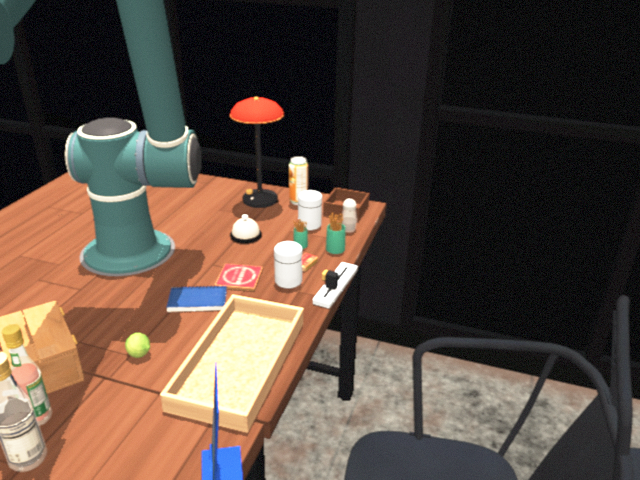

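View pics/top0.png

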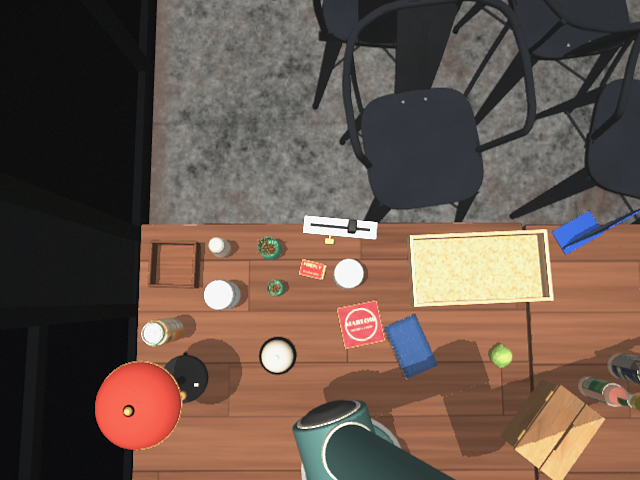

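View pics/wrist0.png

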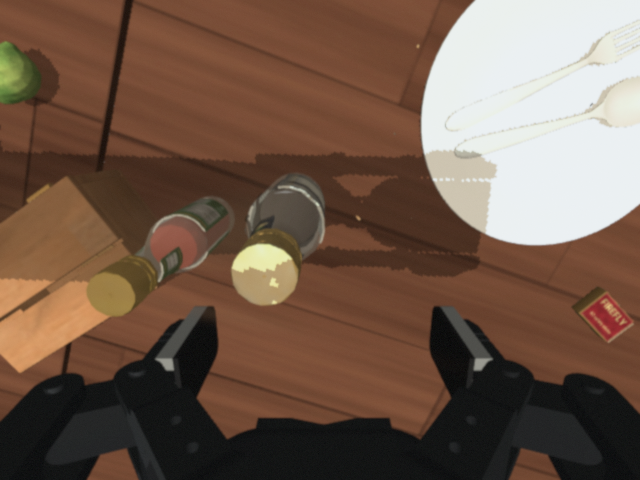

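```bash
cat > h.py <<'E'
import numpy as np,cv2
from scipy.spatial.transform import Rotation as R
from workcell import bot
def ray(n,u,v,info=None):
    c=info or bot.camera_info(n)
    d=R.from_rotvec(c['attitude']).as_matrix()@np.array([(u-c['cx'])/c['fx'],(v-c['cy'])/c['fy'],1])
    return np.array(c['position']),d
def onz(n,u,v,z,info=None):
    p,d=ray(n,u,v,info); return p+d*(z-p[2])/d[2]
def proj(n,P,info=None):
    c=info or bot.camera_info(n)
    q=R.from_rotvec(c['attitude']).as_matrix().T@(np.array(P)-c['position'])
    return np.array([c['fx']*q[0]/q[2]+c['cx'],c['fy']*q[1]/q[2]+c['cy']])
def tri(n1,a,n2,b):
    p,d=ray(n1,*a);q,e=ray(n2,*b)
    t=np.linalg.lstsq(np.c_[d,-e],q-p,rcond=None)[0]
    A=p+d*t[0];B=q+e*t[1];return (A+B)/2,np.linalg.norm(A-B)
def snap(n,f):
    im=bot.read_camera(n)[:,:,::-1].copy();cv2.imwrite(f"pics/{f}.png",im);return im
def tool(w):
    """world delta -> tool xyz mm"""
    s=bot.read_state();return R.from_rotvec(s['tcp_rot']).as_matrix().T@np.array(w)*1000
E
python3 - <<'E'
from h import *
a=cv2.imread('pics/scene0.png');b=cv2.imread('pics/top0.png')
cv2.imwrite('pics/c1.png',cv2.resize(a[150:310,220:400],None,fx=4,fy=3.7,interpolation=2)[:600])
cv2.imwrite('pics/c2.png',cv2.resize(b[210:350,140:400],None,fx=3,fy=3,interpolation=2))
cv2.imwrite('pics/c3.png',cv2.resize(a[300:480,0:160],None,fx=3,fy=3,interpolation=2))
# rough
for nm,uv,z in [('salt',(218,246),.09),('tinL',(222,294),.09),('tinR',(349,273),.09),('smallpick',(276,288),.05),('big',(268,247),.05),('match',(312,269),.015),('marker',(352,226),.054),('pointer',(330,240),.018),('trayTL',(411,235),.042),('trayTR',(548,230),.042),('trayBR',(552,300),.042),('trayBL',(414,305),.042),
 ('crTL',(152,243),.042),('crTR',(198,243),.042),('crBR',(198,289),.042),('crBL',(151,289),.042),('stripL',(304,226),.014),('stripR',(377,228),.014),('jar',(160,332),.1),('plate?',(278,355),.0)]:
    print(nm,onz('top',*uv,z).round(3),'scene',proj('scene',onz('top',*uv,z)).round())
E
```

```text
salt [0.491 0.291 0.09 ] scene [348. 200.]
tinL [0.389 0.28  0.09 ] scene [310. 196.]
tinR [0.432 0.01  0.09 ] scene [289. 247.]
smallpick [0.402 0.17  0.05 ] scene [300. 229.]
big [0.493 0.188 0.05 ] scene [337. 231.]
match [0.446 0.091 0.015] scene [306. 259.]
marker [0.539 0.001 0.054] scene [332. 272.]
pointer [0.513 0.049 0.018] scene [327. 272.]
trayTL [ 0.52  -0.133  0.042] scene [304. 308.]
trayTR [ 0.53  -0.441  0.042] scene [246. 415.]
trayBR [ 0.374 -0.442  0.042] scene [162. 392.]
trayBL [ 0.363 -0.136  0.042] scene [234. 294.]
crTL [0.504 0.451 0.042] scene [367. 192.]
crTR [0.504 0.347 0.042] scene [357. 208.]
crBR [0.4   0.345 0.042] scene [321. 202.]
crBL [0.401 0.45  0.042] scene [333. 187.]
stripL [0.546 0.109 0.014] scene [348. 263.]
stripR [ 0.541 -0.06   0.014] scene [324. 301.]
jar [0.31  0.406 0.1  ] scene [298. 170.]
plate? [0.25  0.169 0.   ] scene [246. 236.]
```

View pics/c1.png

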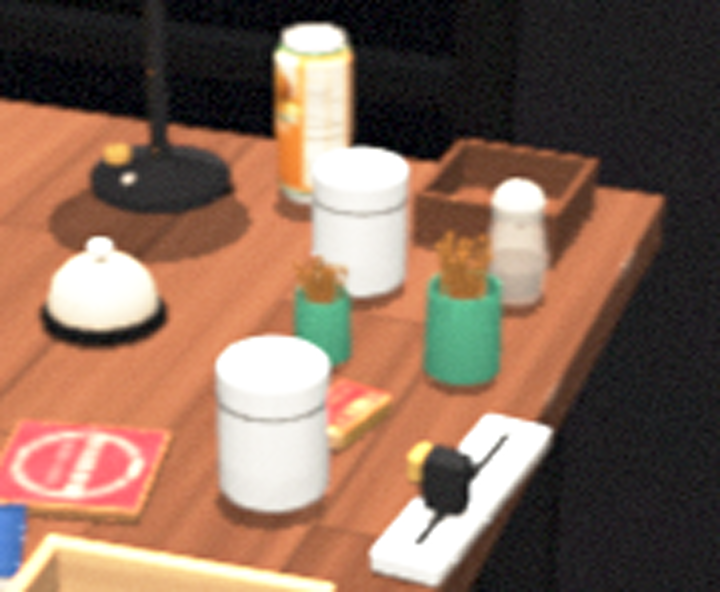

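View pics/c2.png

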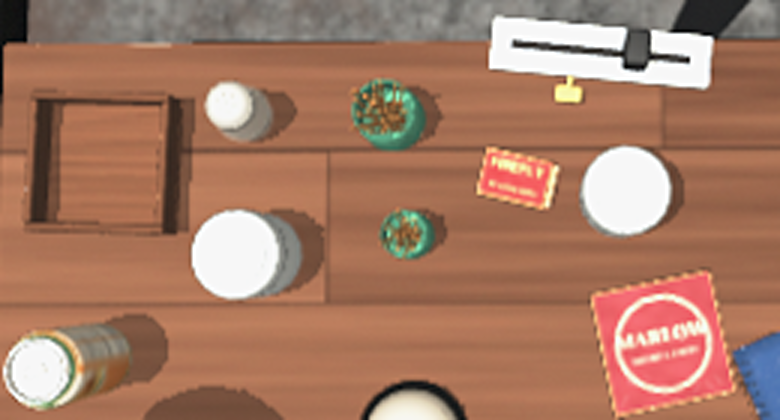

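View pics/c3.png

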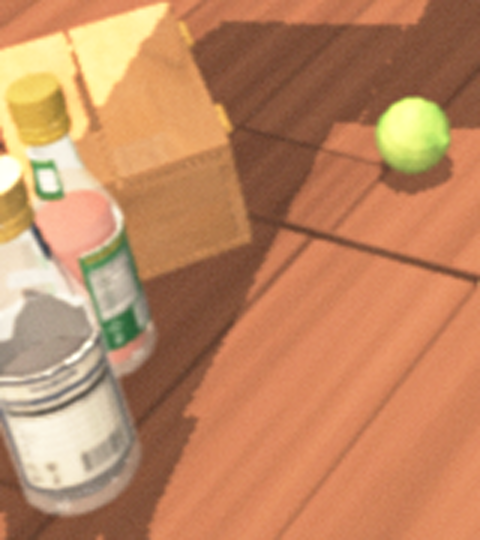

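Salt shaker: top (218,246) / scene (349,215), the only clear-bodied, domed shaker. Toothpick candidates: top (276,288) is about 39 mm wide and (268,247) about 50 mm, so the first is the smaller one. Tins: top (222,294) and (349,273). Matchbox: top (312,269). I see no pepper mill so far. I'll raise the tool, turn the jaws along world x, and look again.

>>> {"name": "drive_tool", "arguments": {"steps": [[[0,0,-35],-7],[[0,0,-35],-7],[[0,0,0],-7],[[0,0,0],-7],[[0,0,0],-7],[[0,0,0],-7],[[0,0,0],-7],[[0,0,0],-7]], "jaw": 1, "force": 60}}

```text
time: 0.82
tool_pos: [0.2274, -0.6352, 0.2737]
tcp_rot: [-2.474, -1.935, -0.001]
wrist_force: [0.0, 0.3, 0.1]
width: 0.995
```

>>> {"name": "drive_tool", "arguments": {"steps": [[[0,0,0],-7],[[0,0,0],-7.0],[[0,0,0],-0.3],[[38,12,0],0],[[38,12,0],0],[[38,12,0],0],[[38,12,0],0],[[38,12,0],0]]}}

```text
time: 1.48
tool_pos: [0.2876, -0.4436, 0.2738]
tcp_rot: [-2.226, -2.216, -0.001]
wrist_force: [0.5, -0.5, -0.4]
width: 0.999
```

>>> {"name": "drive_tool", "arguments": {"steps": [[[38,12,0],0],[[38,12,0],0],[[38,12,0],0],[[38,12,0],0],[[38,12,0],0],[[38,12,0],0],[[38,12,0],0],[[38,12,0],0]]}}

```text
time: 2.15
tool_pos: [0.3835, -0.1396, 0.2744]
tcp_rot: [2.226, 2.216, 0.001]
wrist_force: [0.6, -0.1, -0.5]
width: 0.997
```

Run:
```python
from h import *
s=bot.read_state();print(s['time'],s['tool_pos'],s['tcp_rot'],s['q'],s['wrist_force']);print(R.from_rotvec(s['tcp_rot']).as_matrix().round(4))
print(bot.camera_info('wrist'));snap('wrist','w1');snap('top','t1')
```

```text
2.15 [ 0.38350199 -0.13964879  0.27440161] [2.22559472e+00 2.21619655e+00 5.79232051e-04] [-4.10319784e-01 -3.00734990e-01  2.03176645e+00  6.20107434e-05
  1.40971426e+00 -4.06098008e-01] [ 0.58658267 -0.08769895 -0.50695222]
[[ 4.2e-03  1.0e+00  8.0e-04]
 [ 1.0e+00 -4.2e-03 -3.0e-04]
 [-3.0e-04  8.0e-04 -1.0e+00]]
{'fx': 363.5663476248352, 'fy': 363.5663476248352, 'cx': 323.3251908523531, 'cy': 243.11267846577996, 'position': array([ 0.38341677, -0.06468739,  0.44295   ]), 'attitude': array([ 2.84682092e+00, -5.27578254e-03, -1.04956851e-04])}
```

View pics/w1.png

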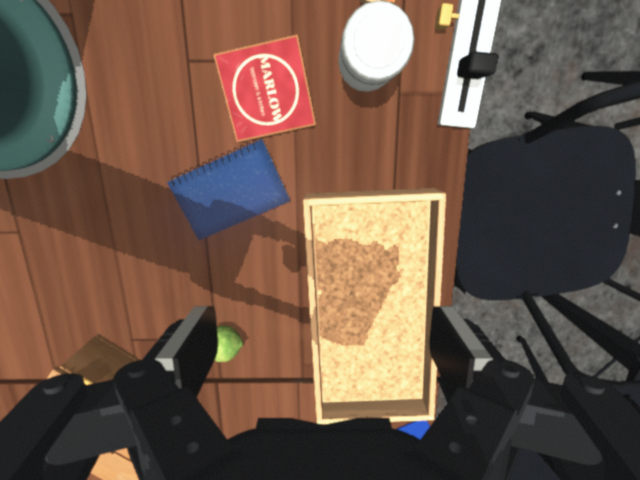

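View pics/t1.png

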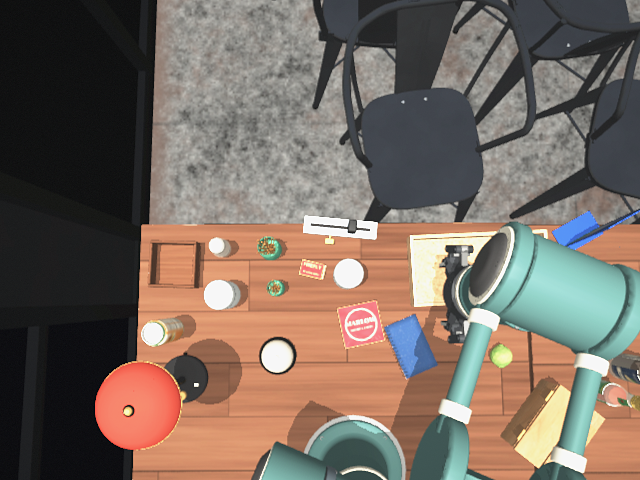

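>>> {"name": "drive_tool", "arguments": {"steps": [[[30,12,0],0],[[30,12,0],0],[[30,12,0],0],[[0,0,0],0]]}}

```text
time: 2.58
tool_pos: [0.4208, -0.0479, 0.2742]
tcp_rot: [-2.219, -2.222, -0.004]
wrist_force: [-0.1, -0.5, 0.7]
width: 1.004
```

Run:
```python
from h import *
s=bot.read_state();print(s['time'],s['tool_pos'])
i=bot.camera_info('wrist');print(i);snap('wrist','w2')
import pickle;pickle.dump(i,open('w2.pkl','wb'))
print('tin',proj('wrist',[.432,.01,.09]),proj('wrist',[.432,.01,.0]))
```

```text
2.5833 [ 0.42075579 -0.04789503  0.27424587]
{'fx': 363.5663476248352, 'fy': 363.5663476248352, 'cx': 323.3251908523531, 'cy': 243.11267846577996, 'position': array([0.42027856, 0.0265935 , 0.44300293]), 'attitude': array([2.84957704e+00, 2.51270688e-03, 1.21336552e-03])}
tin [336.63170843 149.43625403] [333.99704188 146.11058536]
```

View pics/w2.png

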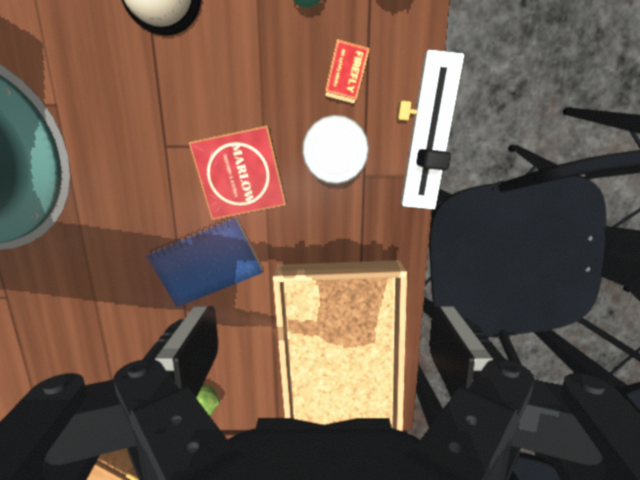

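Run:
```python
from h import *
import pickle
i=pickle.load(open('w2.pkl','rb'));im=cv2.imread('pics/w2.png')
hsv=cv2.cvtColor(im,cv2.COLOR_BGR2HSV)
m=((hsv[...,2]>170)&(hsv[...,1]<60)).astype(np.uint8)
cs,_=cv2.findContours(m,0,1)
for c in cs:
    if cv2.contourArea(c)>1500:
        (x,y),r=cv2.minEnclosingCircle(c);b=cv2.minAreaRect(c);print('white',x,y,r,b)
        if r<40: print('tin',onz('w',x,y,.09,i),'r',r*.353/363)
        else:
            for p in cv2.boxPoints(b): print(onz('w',*p,.014,i))
m=((hsv[...,0]>18)&(hsv[...,0]<30)&(hsv[...,1]>150)&(hsv[...,2]>130)).astype(np.uint8)
cs,_=cv2.findContours(m,0,1)
for c in cs:
    if cv2.contourArea(c)>40:
        (x,y),r=cv2.minEnclosingCircle(c);print('yel',x,y,r,onz('w',x,y,.018,i))
for uv,z in [((275,265),.042),((406,262),.042),((404,430),.042),((435,159),.054)]: print(uv,onz('w',*uv,z,i).round(4))
cv2.imwrite('pics/c4.png',cv2.resize(im[30:230,380:500],None,fx=4,fy=3,interpolation=2))
```

```text
white 237.5 173.5 31.945363998413086 ((237.5, 173.5), (61.0, 61.0), 90.0)
tin [ 0.33828235 -0.00998206  0.09      ] r 0.031065326422699227
white 335.064208984375 148.5202178955078 33.72565460205078 ((335.0, 148.5), (67.0, 64.0), 90.0)
tin [0.43154632 0.01337772 0.09      ] r 0.03279657320805489
white 433.0 129.5 81.81238555908203 ((432.4324645996094, 129.40538024902344), (37.48295974731445, 160.45338439941406), 9.462322235107422)
[ 0.51321682 -0.05522444  0.014     ]
[0.53045795 0.11478401 0.014     ]
[0.57034533 0.10896363 0.014     ]
[ 0.55810408 -0.06264167  0.014     ]
(275, 265) [ 0.3641 -0.1209  0.042 ]
(406, 262) [ 0.5175 -0.1169  0.042 ]
(404, 430) [ 0.5311 -0.3596  0.042 ]
(435, 159) [0.5372 0.0016 0.054 ]
```

View pics/c4.png

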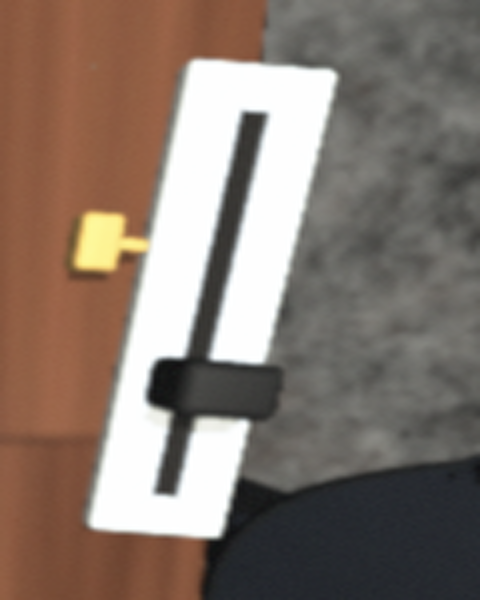

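>>> {"name": "drive_tool", "arguments": {"steps": [[[30,5.5,0],0],[[29.5,5,0],0],[[0,0,40],0],[[0,0,40],0],[[0,0,40],0],[[0,0,40],0],[[0,0,20],0],[[0,0,0],0]]}}

```text
time: 3.3
tool_pos: [0.4244, 0.0066, 0.0886]
tcp_rot: [-2.219, -2.212, 0.013]
wrist_force: [-1.0, -0.1, -0.9]
width: 0.998
```

Run:
```python
from h import *
s=bot.read_state();print(s['time'],s['tool_pos'],s['wrist_force'])
snap('wrist','w3')
```

```text
3.3 [0.42443617 0.00661165 0.08861312] [-0.9847562  -0.10279964 -0.89942512]
```

View pics/w3.png

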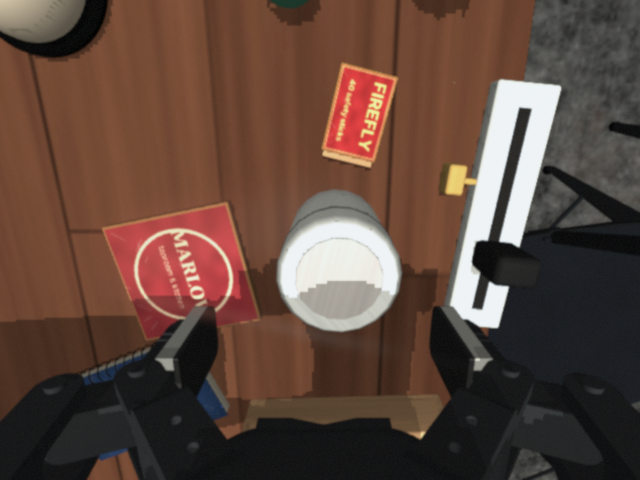

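>>> {"name": "drive_tool", "arguments": {"steps": [[[0,0,0],0],[[0,0,0],0]]}}

```text
time: 3.52
tool_pos: [0.4322, 0.0072, 0.0967]
tcp_rot: [2.221, 2.217, 0.004]
wrist_force: [-0.1, 0.3, -0.1]
width: 1.0
```

Run:
```python
from h import *
s=bot.read_state();print(s['time'],s['tool_pos'],s['wrist_force'],s['q'])
P=[.4315,.0115,.042];print(tool(P-s['tool_pos']))
Rm=R.from_rotvec(s['tcp_rot']).as_matrix();print(Rm.round(4))
```

```text
3.5167 [0.43223903 0.00715593 0.09667758] [-0.0906024   0.29127452 -0.11880391] [-4.08846521e-02 -1.11033094e-01  2.21558928e+00 -2.58050593e-04
  1.03279810e+00 -3.91321585e-02]
[ 4.36407172 -0.9771525  54.6722461 ]
[[ 1.6e-03  1.0e+00  4.2e-03]
 [ 1.0e+00 -1.6e-03 -4.0e-04]
 [-4.0e-04  4.2e-03 -1.0e+00]]
```

>>> {"name": "drive_tool", "arguments": {"steps": [[[4,-1,15],0],[[0,0,20],0],[[0,0,20],0],[[0,0,0],0],[[0,0,0],0]]}}

```text
time: 3.93
tool_pos: [0.4297, 0.0118, 0.0404]
tcp_rot: [2.221, 2.221, 0.001]
wrist_force: [-0.0, 0.6, 0.4]
width: 1.002
```

Run:
```python
from h import *
s=bot.read_state();print(s['time'],s['tool_pos'],s['wrist_force'])
snap('wrist','w4')
P=[.4315,.0115,.042];print(tool(P-s['tool_pos']))
```

```text
3.9333 [0.42972695 0.01180227 0.0404008 ] [-0.01596438  0.59868296  0.4218379 ]
[-0.30206183  1.77743445 -1.5943698 ]
```

View pics/w4.png

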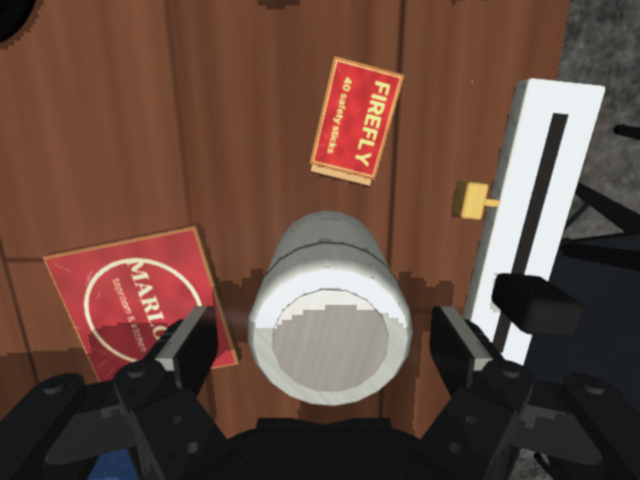

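>>> {"name": "drive_tool", "arguments": {"steps": [[[0,1.5,-1],0],[[0,0,0],0],[[0,0,0],0],[[0,0,0],0],[[0,0,0],0],[[0,0,0],0],[[0,0,0],0],[[0,0,0],0]], "jaw": 0, "force": 60}}

```text
time: 4.65
tool_pos: [0.4324, 0.0119, 0.0429]
tcp_rot: [2.22, 2.219, 0.003]
wrist_force: [-4.3, 0.9, 10.1]
width: 0.718
```

>>> {"name": "drive_tool", "arguments": {"steps": [[[0,0,-10],0],[[0,0,-20],0],[[0,0,-20],0],[[0,0,-10],0],[[0,0,0],0],[[0,0,0],0],[[0,0,0],0],[[0,0,0],0]]}}

```text
time: 5.32
tool_pos: [0.429, 0.012, 0.0987]
tcp_rot: [-2.22, -2.22, 0.003]
wrist_force: [0.6, -0.0, -6.6]
width: 0.715
```

Run:
```python
from h import *
for k in range(3):
    s=bot.read_state();print(s['time'],s['tool_pos'],s['wrist_force'],s['width'],s['joint_torque']);snap('wrist','w5')
```

```text
5.3167 [0.42895503 0.01202274 0.09868698] [ 0.58629651 -0.04385326 -6.64451365] 0.7153563423724016 [-1.32752768e-03 -2.99786210e+01 -3.68234897e+01 -5.38154636e-03
 -2.47148308e-02 -1.10356466e-04]
5.3667 [0.42907692 0.01205779 0.09874089] [-0.22248046  0.13956398 -7.36850208] 0.7148820885814801 [ 1.13836853e-03 -2.98154229e+01 -3.65825737e+01 -5.58222047e-03
  4.17394767e-03  5.28246886e-06]
5.4167 [0.42932171 0.01203669 0.09892592] [ 0.39582534  0.07666841 -6.16476099] 0.7140834353819567 [ 2.81343295e-03 -2.96885455e+01 -3.64230931e+01 -5.49939112e-03
  1.91347778e-02  2.94069400e-05]
```

View pics/w5.png

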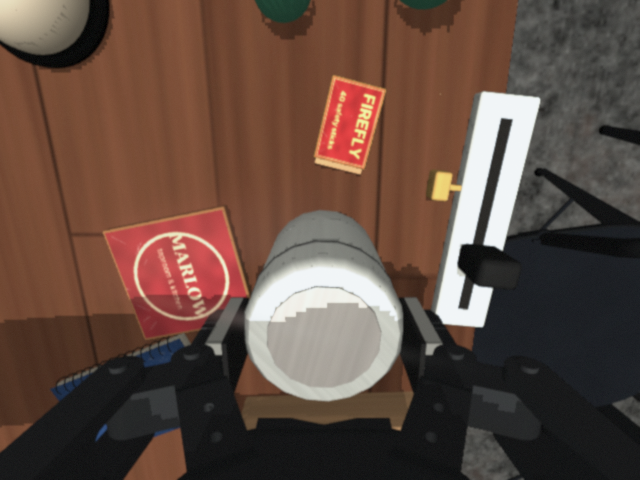

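>>> {"name": "drive_tool", "arguments": {"steps": [[[0,0,15],0],[[0,0,20],0],[[0,0,15],0],[[0,0,5],0],[[0,0,0],0],[[0,0,0],0],[[0,0,0],0]]}}

```text
time: 6.05
tool_pos: [0.4312, 0.012, 0.0457]
tcp_rot: [2.221, 2.221, 0.001]
wrist_force: [0.4, 0.1, -6.1]
width: 0.711
```

Run:
```python
from h import *
s=bot.read_state();print(s['time'],s['tool_pos'],s['wrist_force'],s['width'])
```

```text
6.05 [0.43120116 0.01198759 0.0457232 ] [ 0.43770814  0.09610379 -6.14097671] 0.7108014066491749
```

>>> {"name": "drive_tool", "arguments": {"steps": [[[0,0,2],0],[[0,0,1],0],[[0,0,0],0],[[0,0,0],0]]}}

```text
time: 6.38
tool_pos: [0.4313, 0.012, 0.0431]
tcp_rot: [2.221, 2.221, 0.002]
wrist_force: [-1.0, 0.6, -0.1]
width: 0.717
```

>>> {"name": "drive_tool", "arguments": {"steps": [[[0,0,0],0],[[0,0,0],0],[[0,0,0],0],[[0,0,0],0],[[0,0,0],0],[[0,0,-10],0],[[0,0,-40],0],[[0,0,-40],0]], "jaw": 1}}

```text
time: 7.05
tool_pos: [0.4279, 0.0121, 0.1317]
tcp_rot: [-2.218, -2.218, 0.006]
wrist_force: [1.3, 0.1, 0.1]
width: 0.998
```

>>> {"name": "drive_tool", "arguments": {"steps": [[[0,0,-40],0],[[0,0,-40],0],[[38,-8,0],0],[[38,-8,0],0],[[38,-8,0],0],[[38,-8,0],0],[[35,-8,0],0],[[0,0,0],0]]}}

```text
time: 7.72
tool_pos: [0.389, 0.2043, 0.2134]
tcp_rot: [-2.213, -2.226, -0.005]
wrist_force: [-0.2, -0.0, -0.9]
width: 1.002
```

>>> {"name": "drive_tool", "arguments": {"steps": [[[0,0,0],0],[[0,0,0],0]]}}

```text
time: 7.88
tool_pos: [0.3905, 0.1987, 0.2127]
tcp_rot: [2.22, 2.222, -0.0]
wrist_force: [-0.1, 0.1, 0.7]
width: 0.999
```

```bash
cat > look.py <<'E'
import sys,pickle
from h import *
n=sys.argv[1]
s=bot.read_state();print(s['time'],s['tool_pos'].round(4),s['wrist_force'].round(2),s['width'])
i=bot.camera_info('wrist');im=snap('wrist',n);pickle.dump(i,open(n+'.pkl','wb'))
hsv=cv2.cvtColor(im,cv2.COLOR_BGR2HSV)
m=((hsv[...,2]>150)&(hsv[...,1]<60)).astype(np.uint8)
for nm,m,z in [('white',m,.09),('green',((hsv[...,0]>60)&(hsv[...,0]<95)&(hsv[...,1]>90)&(hsv[...,2]>40)).astype(np.uint8),.049)]:
  cs,_=cv2.findContours(m,0,1)
  for c in cs:
    if cv2.contourArea(c)>150:
        (x,y),r=cv2.minEnclosingCircle(c);P=onz('w',x,y,z,i)
        print(nm,round(x),round(y),'r',round(r),cv2.boundingRect(c),P.round(4),'R',round(r*np.linalg.norm(P-i['position'])/363,4))
E
python3 look.py w6
```

```text
7.8833 [0.3905 0.1987 0.2127] [-0.14  0.06  0.69] 0.9988221099464885
white 364 405 r 33 (332, 373, 65, 50) [0.4295 0.0214 0.09  ] R 0.0353
white 434 389 r 25 (424, 364, 25, 50) [0.4958 0.0403 0.09  ] R 0.0265
white 359 362 r 19 (342, 344, 36, 29) [0.4239 0.0695 0.09  ] R 0.0187
white 465 302 r 26 (446, 282, 42, 44) [0.5151 0.131  0.09  ] R 0.0247
white 50 330 r 71 (0, 279, 101, 103) [0.1433 0.1028 0.09  ] R 0.0819
white 188 235 r 36 (153, 201, 71, 68) [0.2778 0.1921 0.09  ] R 0.0317
white 448 98 r 30 (418, 77, 61, 47) [0.4832 0.299  0.09  ] R 0.0255
white 319 110 r 44 (279, 66, 82, 88) [0.3869 0.2904 0.09  ] R 0.0354
green 335 232 r 20 (319, 213, 35, 33) [0.4013 0.1834 0.049 ] R 0.0185
green 426 223 r 31 (397, 195, 60, 60) [0.4863 0.1926 0.049 ] R 0.0306
```

View pics/w6.png

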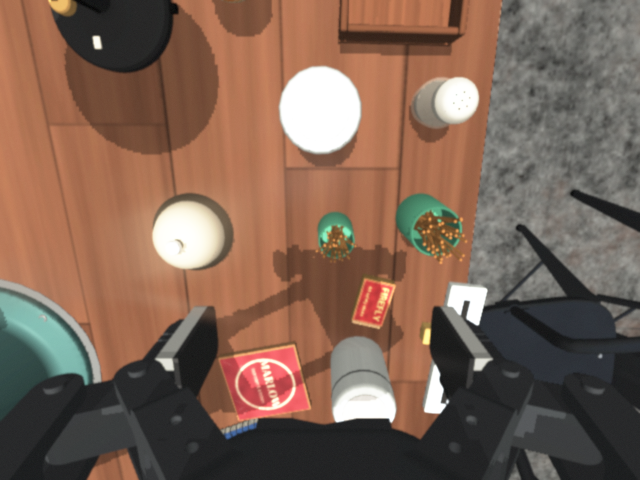

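>>> {"name": "drive_tool", "arguments": {"steps": [[[35,-1,0],0],[[35,0,0],0],[[13,0,10],0],[[0,0,35],0],[[0,0,35],0],[[0,0,20],0],[[0,0,0],0],[[0,0,0],0]]}}

```text
time: 8.6
tool_pos: [0.389, 0.28, 0.111]
tcp_rot: [-2.223, -2.219, 0.006]
wrist_force: [1.0, 1.0, 0.4]
width: 1.0
```

```bash
python3 look.py w7
```

```text
8.6 [0.389 0.28  0.111] [1.03 0.96 0.42] 1.0003981721641848
white 141 348 r 38 (113, 321, 57, 54) [0.2794 0.2318 0.09  ] R 0.026
white 491 225 r 47 (448, 185, 89, 78) [0.4787 0.3075 0.09  ] R 0.028
white 322 242 r 63 (265, 179, 113, 126) [0.3882 0.2981 0.09  ] R 0.0343
white 160 27 r 37 (134, 0, 54, 55) [0.3137 0.4017 0.09  ] R 0.0214
white 102 4 r 56 (47, 0, 112, 58) [0.2885 0.4112 0.09  ] R 0.034
green 341 366 r 30 (320, 344, 45, 47) [0.4013 0.1897 0.049 ] R 0.0233
green 440 356 r 44 (416, 313, 35, 87) [0.4734 0.1985 0.049 ] R 0.0353
green 126 16 r 44 (85, 0, 82, 43) [0.2784 0.4172 0.049 ] R 0.0316
```

View pics/w7.png

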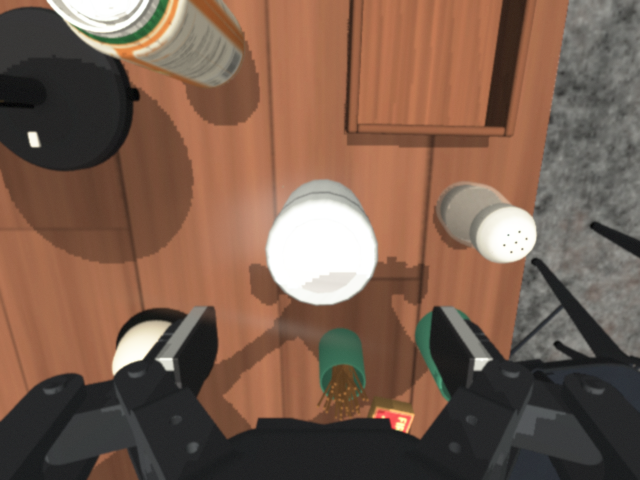

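Run:
```python
from h import *
import pickle
i=pickle.load(open('w7.pkl','rb'));print(onz('w',322,247,.09,i), proj('w',[.389,.28,.09],i),proj('w',[.389,.29,.09],i))
print(proj('w',[.389,.28,.0],i))
i=pickle.load(open('w6.pkl','rb'));print(onz('w',320,110,.09,i))
im=cv2.imread('pics/top0.png');hsv=cv2.cvtColor(im,cv2.COLOR_BGR2HSV)
m=((hsv[...,2]>225)&(hsv[...,1]<40)).astype(np.uint8)
cs,_=cv2.findContours(m,0,1)
for c in cs:
    if cv2.contourArea(c)>100:
        (x,y),r=cv2.minEnclosingCircle(c);print(x,y,r,onz('top',x,y,.09).round(4))
# scene check
for P in ([.388,.28,.09],[.388,.294,.09]): print(proj('scene',P))
a=cv2.imread('pics/scene0.png');cv2.imwrite('pics/c5.png',cv2.resize(a[170:250,280:360],None,fx=7,fy=7,interpolation=2))
```

```text
[0.38794147 0.29516094 0.09      ] [323.96079267 272.86047054] [323.94497472 255.93139287]
[324.15281487 230.91475521]
[0.38761306 0.29005424 0.09      ]
349.0249938964844 452.3999938964844 30.550230026245117 [0.0651 0.0138 0.09  ]
275.733642578125 357.0140075683594 14.016660690307617 [0.257  0.1652 0.09  ]
151.40908813476562 333.4090881347656 11.011174201965332 [0.3065 0.4274 0.09  ]
217.8306427001953 294.3387145996094 14.501991271972656 [0.3879 0.2891 0.09  ]
348.3330078125 272.9909362792969 14.242962837219238 [0.4323 0.0118 0.09  ]
215.2346954345703 244.60203552246094 6.970097064971924 [0.4942 0.2968 0.09  ]
432.62103271484375 269.0419616699219 40.043617248535156 [ 0.4401 -0.1677  0.09  ]
339.5 227.5 37.020362854003906 [0.5303 0.0299 0.09  ]
[309.4901909  195.71805554]
[311.21425013 193.57991927]
```

View pics/c5.png

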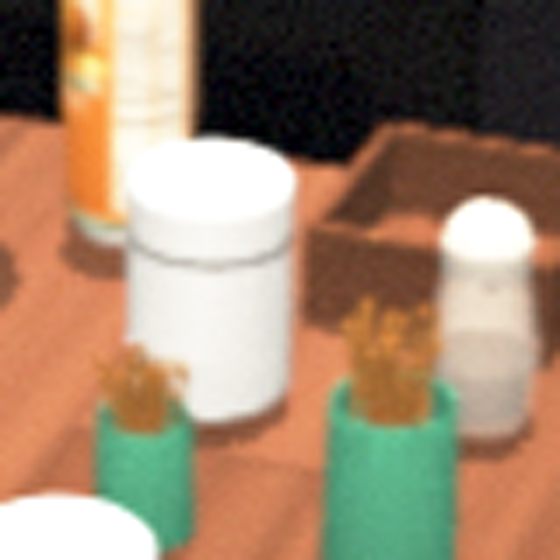

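>>> {"name": "drive_tool", "arguments": {"steps": [[[10,-1,10],0],[[0,0,20],0],[[0,0,20],0],[[0,0,19],0],[[0,0,0],0],[[0,0,0],0]]}}

```text
time: 9.15
tool_pos: [0.3887, 0.2924, 0.0436]
tcp_rot: [-2.222, -2.221, 0.0]
wrist_force: [-0.1, -0.3, 0.0]
width: 0.995
```

>>> {"name": "drive_tool", "arguments": {"steps": [[[0,0,0],0],[[0,0,0],0],[[0,0,0],0],[[0,0,0],0],[[0,0,0],0],[[0,0,0],0],[[0,0,0],0],[[0,0,0],0]], "jaw": 0}}

```text
time: 9.82
tool_pos: [0.3896, 0.2933, 0.0459]
tcp_rot: [-2.222, -2.221, -0.005]
wrist_force: [-3.4, -0.9, 7.0]
width: 0.716
```

```bash
python3 look.py w8 | head -1
```

```text
9.8167 [0.3896 0.2933 0.0459] [-3.38 -0.91  7.01] 0.7155580197720316
```

View pics/w8.png

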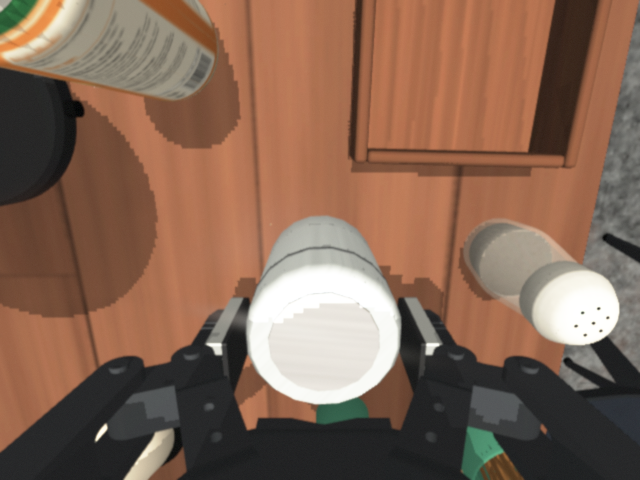

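>>> {"name": "drive_tool", "arguments": {"steps": [[[0,0,-10],0],[[0,0,-20],0],[[0,0,-20],0],[[0,0,-10],0],[[0,0,0],0],[[0,0,0],0],[[0,0,0],0],[[0,0,0],0]]}}

```text
time: 10.53
tool_pos: [0.3874, 0.2912, 0.1018]
tcp_rot: [-2.221, -2.221, 0.005]
wrist_force: [0.4, 0.3, -3.8]
width: 0.714
```

```bash
python3 look.py w9|head -1; python3 look.py w9|head -1; python3 look.py w9|head -1
```

```text
10.5333 [0.3874 0.2912 0.1018] [ 0.45  0.32 -3.76] 0.7141891919273801
10.5833 [0.3874 0.2912 0.1017] [ 0.85 -0.49 -4.99] 0.7157762093239743
10.6333 [0.3876 0.2913 0.1019] [-0.99 -0.28 -4.44] 0.7117990710358534
```

Run:
```python
from h import *
f=[]
for k in range(8):
    f.append(bot.read_state()['wrist_force'][2]);bot.read_camera('top')
print(np.round(f,2),np.mean(f))
i=bot.camera_info('wrist')
import pickle
i=pickle.load(open('w8.pkl','rb'))
for uv in [(357,158),(574,162),(371,148),(562,154)]: print(uv,onz('w',*uv,.042,i).round(4))
i=pickle.load(open('w7.pkl','rb'))
for uv in [(348,131),(512,133)]: print(uv,onz('w',*uv,.042,i).round(4))
```

```text
[-5.34 -5.64 -4.05 -4.86 -5.35 -5.04 -5.12 -4.89] -5.036225690538393
(357, 158) [0.4049 0.3571 0.042 ]
(574, 162) [0.506  0.3553 0.042 ]
(371, 148) [0.4113 0.3616 0.042 ]
(562, 154) [0.4997 0.3589 0.042 ]
(348, 131) [0.404  0.3558 0.042 ]
(512, 133) [0.5063 0.3545 0.042 ]
```

>>> {"name": "drive_tool", "arguments": {"steps": [[[20,0,-15],0],[[30,5,0],0],[[30,20,0],0],[[20,25,0],0],[[11.5,16.5,0],0],[[0,0,0],0],[[0,0,0],0],[[0,0,0],0]]}}

```text
time: 11.75
tool_pos: [0.4542, 0.4028, 0.1175]
tcp_rot: [-2.221, -2.221, 0.004]
wrist_force: [-0.8, -0.8, -5.4]
width: 0.711
```

```bash
python3 look.py w10|head -1; python3 -c "
from h import *
snap('top','t2')
b=cv2.imread('pics/t2.png');cv2.imwrite('pics/c6.png',cv2.resize(b[210:320,130:290],None,fx=4,fy=4,interpolation=2))"
```

```text
11.75 [0.4542 0.4028 0.1175] [-0.77 -0.81 -5.36] 0.7111893180034367
```

View pics/w10.png

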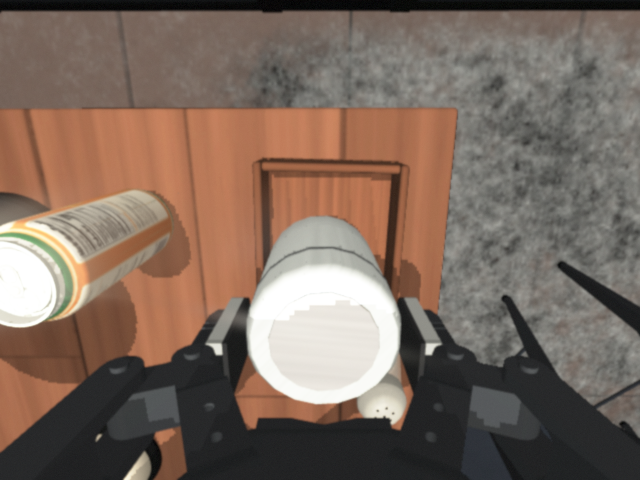

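View pics/c6.png

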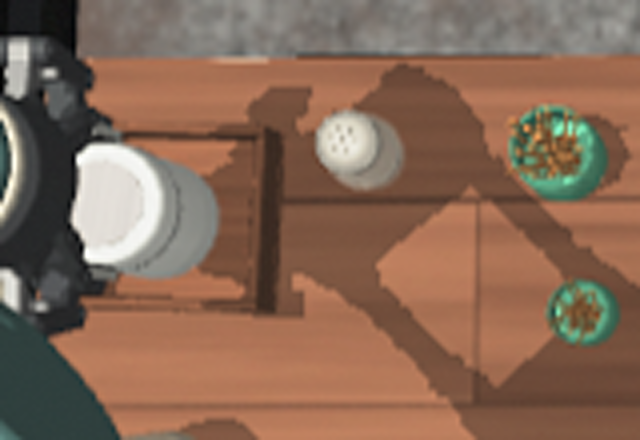

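Run:
```python
from h import *
for uv in [(254,161),(406,161),(266,170),(398,172)]: print(uv,onz('wrist',*uv,.042).round(4))
```

```text
(254, 161) [0.408  0.4596 0.042 ]
(406, 161) [0.5079 0.4597 0.042 ]
(266, 170) [0.4156 0.4538 0.042 ]
(398, 172) [0.5031 0.4526 0.042 ]
```

>>> {"name": "drive_tool", "arguments": {"steps": [[[1,1,20],0],[[0,0,20],0],[[0,0,15],0],[[0,0,5],0],[[0,0,0],0],[[0,0,0],0]]}}

```text
time: 12.35
tool_pos: [0.4558, 0.4043, 0.0587]
tcp_rot: [-2.222, -2.221, 0.0]
wrist_force: [0.3, -1.0, -4.4]
width: 0.71
```

>>> {"name": "drive_tool", "arguments": {"steps": [[[0,0,2],0],[[0,0,1],0],[[0,0,0],0],[[0,0,0],0]]}}

```text
time: 12.68
tool_pos: [0.4564, 0.4048, 0.056]
tcp_rot: [2.221, 2.221, 0.002]
wrist_force: [0.1, -0.1, -5.0]
width: 0.716
```

>>> {"name": "drive_tool", "arguments": {"steps": [[[0,0,2],0],[[0,0,2],0],[[0,0,0],0],[[0,0,0],0]]}}

```text
time: 13.02
tool_pos: [0.4564, 0.4049, 0.0521]
tcp_rot: [2.221, 2.221, 0.002]
wrist_force: [-1.2, -0.4, 1.0]
width: 0.718
```

>>> {"name": "drive_tool", "arguments": {"steps": [[[0,0,0],0],[[0,0,0],0],[[0,0,0],0],[[0,0,0],0],[[0,0,-10],0],[[0,0,-40],0],[[0,0,-40],0],[[0,0,-40],0]], "jaw": 1}}

```text
time: 13.68
tool_pos: [0.4555, 0.404, 0.1828]
tcp_rot: [-2.221, -2.221, 0.002]
wrist_force: [0.4, 0.3, 1.3]
width: 1.0
```

>>> {"name": "drive_tool", "arguments": {"steps": [[[0,0,-20],0],[[-40,0,0],0],[[-40,-3,0],0],[[-40,-3,0],0],[[-40,-3,0],0],[[-40,-3,0],0],[[-40,-3,0],0],[[-40,-3,0],0]]}}

```text
time: 14.35
tool_pos: [0.4377, 0.1229, 0.2023]
tcp_rot: [2.22, 2.221, 0.002]
wrist_force: [1.3, -0.5, -1.0]
width: 1.002
```

>>> {"name": "drive_tool", "arguments": {"steps": [[[-40,-3,0],0],[[-40,-3,0],0],[[-40,-1,0],0],[[-40,0,0],0],[[0,0,0],0],[[0,0,0],0],[[0,0,0],0]]}}

```text
time: 14.93
tool_pos: [0.4312, -0.0355, 0.2019]
tcp_rot: [2.223, 2.22, 0.002]
wrist_force: [1.3, 0.4, -0.1]
width: 1.0
```

```bash
python3 look.py w11;python3 -c "
from h import *
snap('top','t3')"
```

```text
14.9333 [ 0.4312 -0.0355  0.2019] [ 1.29  0.37 -0.13] 0.9997724066860897
white 212 194 r 38 (176, 158, 73, 72) [ 0.3444 -0.0054  0.09  ] R 0.0307
white 323 168 r 42 (282, 127, 82, 83) [0.4306 0.0137 0.09  ] R 0.0323
white 443 140 r 97 (406, 46, 75, 189) [0.5199 0.034  0.09  ] R 0.0787
white 102 1 r 23 (80, 0, 46, 9) [0.283  0.1243 0.09  ] R 0.0204
```

View pics/w11.png

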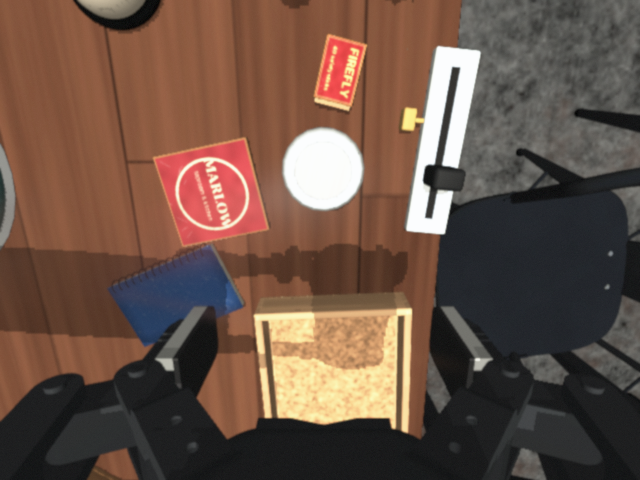

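View pics/t3.png

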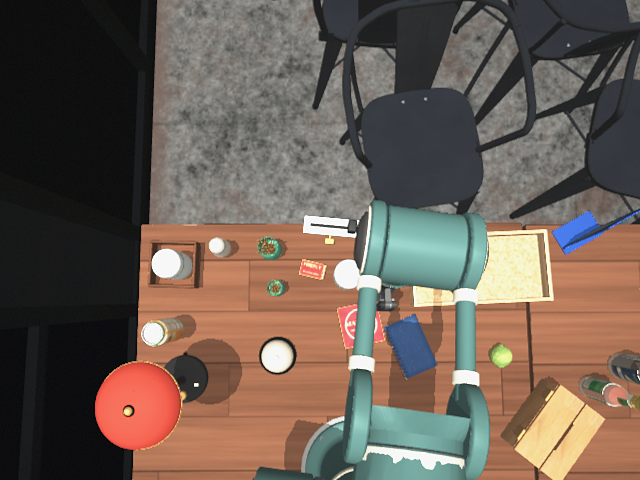

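>>> {"name": "drive_tool", "arguments": {"steps": [[[24,0,0],0],[[23.5,0,0],0],[[0,0,40],0],[[0,0,40],0],[[0,0,30],0],[[0,0,25],0],[[0,0,15],0],[[0,0,8],0]]}}

```text
time: 15.7
tool_pos: [0.4286, 0.0139, 0.0406]
tcp_rot: [-2.215, -2.223, 0.005]
wrist_force: [-0.2, 0.3, 0.0]
width: 0.998
```

>>> {"name": "drive_tool", "arguments": {"steps": [[[0,0,0],0],[[0,0,0],0],[[0,0,0],0]]}}

```text
time: 15.95
tool_pos: [0.4325, 0.0126, 0.0447]
tcp_rot: [2.219, 2.221, 0.003]
wrist_force: [-0.0, -0.5, 0.1]
width: 1.004
```

>>> {"name": "drive_tool", "arguments": {"steps": [[[0,0,0],0],[[0,0,0],0],[[0,0,0],0],[[0,0,0],0],[[0,0,0],0],[[0,0,0],0],[[0,0,0],0]], "jaw": 0}}

```text
time: 16.53
tool_pos: [0.4317, 0.012, 0.0451]
tcp_rot: [2.222, 2.22, 0.002]
wrist_force: [-3.9, 0.3, 9.1]
width: 0.717
```

>>> {"name": "drive_tool", "arguments": {"steps": [[[0,0,-10],0],[[0,0,-20],0],[[0,0,-20],0],[[0,0,-20],0],[[0,0,0],0],[[0,0,0],0],[[0,0,0],0],[[0,0,0],0]]}}

```text
time: 17.2
tool_pos: [0.4291, 0.012, 0.1113]
tcp_rot: [-2.22, -2.219, 0.004]
wrist_force: [-0.1, -0.4, -6.2]
width: 0.716
```

Run:
```python
from h import *
f=[]
for k in range(8):
    f.append(bot.read_state()['wrist_force'][2]);bot.read_camera('top')
print(np.round(f,2),np.mean(f),bot.read_state()['tool_pos'])
b=cv2.imread('pics/top0.png')
cv2.imwrite('pics/c7.png',cv2.resize(b[220:320,400:565],None,fx=4.8,fy=4.8,interpolation=2))
```

```text
[-6.19 -7.54 -6.08 -6.54 -7.11 -6.66 -6.57 -6.49] -6.6481465154099055 [0.43087983 0.01200775 0.11299541]
```

View pics/c7.png

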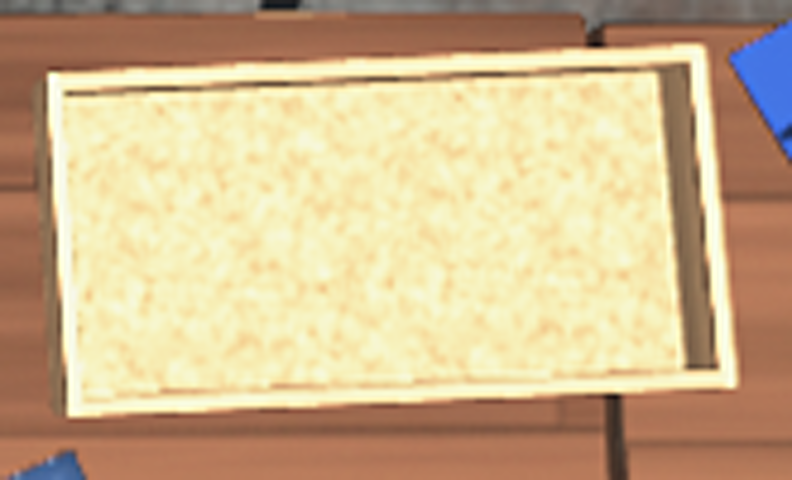

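Run:
```python
from h import *
P=[onz('top',u/4.8+400,v/4.8+220,.042)[:2] for u,v in [(48,73),(703,45),(737,386),(68,416)]]
P=np.array(P);print(P.round(4));c=P.mean(0)
ex=(P[0]+P[1]-P[2]-P[3])/2;ey=(P[0]+P[3]-P[1]-P[2])/2
print(c,np.linalg.norm(ex),np.linalg.norm(ey));ex/=np.linalg.norm(ex);ey/=np.linalg.norm(ey);print(ex,ey)
for o in (-95,0,95): print(o,c+ey*o/1000)
```

```text
[[ 0.5197 -0.1306]
 [ 0.5317 -0.438 ]
 [ 0.3726 -0.445 ]
 [ 0.3598 -0.1361]]
[ 0.44594602 -0.28741823] 0.15963907308236347 0.3083866427339605
[0.99923412 0.03913026] [-0.04033292  0.9991863 ]
-95 [ 0.44977765 -0.38234093]
0 [ 0.44594602 -0.28741823]
95 [ 0.44211439 -0.19249554]
```

>>> {"name": "drive_tool", "arguments": {"steps": [[[0,0,-15],0],[[-30,2,0],0],[[-40,2,0],0],[[-40,2,0],0],[[-40,2,0],0],[[-40,2,0],0],[[-40,2,0],0],[[-40,2,0],0]]}}

```text
time: 18.27
tool_pos: [0.4448, -0.2601, 0.1283]
tcp_rot: [2.222, 2.221, 0.0]
wrist_force: [1.1, 0.3, -6.8]
width: 0.713
```

>>> {"name": "drive_tool", "arguments": {"steps": [[[-40,2,0],0],[[-40,2,0],0],[[-30,1,0],0],[[-14,0,0],0],[[0,0,0],0],[[0,0,0],0]]}}

```text
time: 18.77
tool_pos: [0.4497, -0.3823, 0.1277]
tcp_rot: [-2.222, -2.218, -0.001]
wrist_force: [-1.4, 0.7, -6.8]
width: 0.714
```

```bash
python3 look.py w12|head -1;python3 -c "
from h import *
s=bot.read_state();print(tool(np.array([.45,-.382,.06])-s['tool_pos']))"
```

```text
18.7667 [ 0.4497 -0.3823  0.1277] [-1.4   0.75 -6.8 ] 0.7138140822142708
[-0.8496747   0.51143876 67.53783293]
```

View pics/w12.png

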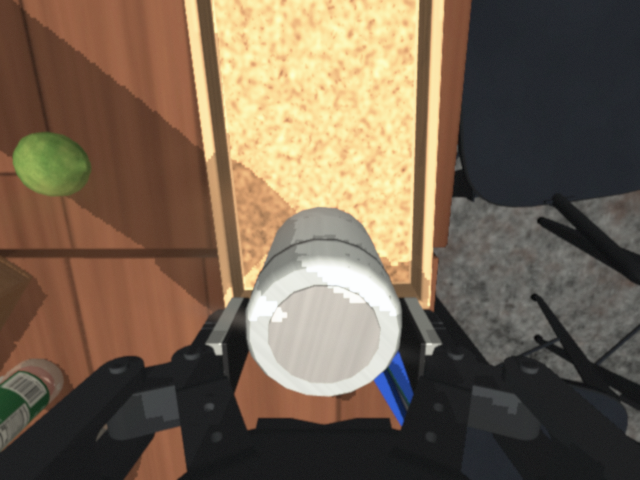

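>>> {"name": "drive_tool", "arguments": {"steps": [[[0,0,20],0],[[0,0,25],0],[[0,0,15],0],[[0,0,8],0],[[0,0,2],0],[[0,0,0],0],[[0,0,0],0]]}}

```text
time: 19.4
tool_pos: [0.451, -0.3822, 0.0595]
tcp_rot: [2.219, 2.221, 0.0]
wrist_force: [-0.2, 0.5, -6.5]
width: 0.713
```

>>> {"name": "drive_tool", "arguments": {"steps": [[[0,0,2],0],[[0,0,2],0],[[0,0,0],0],[[0,0,0],0]]}}

```text
time: 19.73
tool_pos: [0.4501, -0.3821, 0.0546]
tcp_rot: [2.221, 2.221, 0.0]
wrist_force: [0.4, -0.0, -6.4]
width: 0.713
```

>>> {"name": "drive_tool", "arguments": {"steps": [[[0,0,1.5],0],[[0,0,1.5],0],[[0,0,0],0],[[0,0,0],0]]}}

```text
time: 20.07
tool_pos: [0.4504, -0.3825, 0.0537]
tcp_rot: [2.221, 2.221, -0.0]
wrist_force: [-3.9, 3.3, 6.5]
width: 0.712
```

>>> {"name": "drive_tool", "arguments": {"steps": [[[0,0,0],0],[[0,0,0],0],[[0,0,0],0],[[0,0,0],0],[[0,0,-10],0],[[0,0,-40],0],[[0,0,-40],0],[[0,0,-40],0]], "jaw": 1}}

```text
time: 20.73
tool_pos: [0.4495, -0.3815, 0.1826]
tcp_rot: [-2.22, -2.22, 0.0]
wrist_force: [0.4, -0.7, 0.2]
width: 1.0
```

>>> {"name": "drive_tool", "arguments": {"steps": [[[0,0,-20],0],[[40,-4,0],0],[[40,-4,0],0],[[40,-4,0],0],[[40,-4,0],0],[[40,-4,0],0],[[40,-4,0],0],[[40,-4,0],0]]}}

```text
time: 21.4
tool_pos: [0.4217, -0.1004, 0.2022]
tcp_rot: [2.221, 2.22, 0.001]
wrist_force: [1.9, -0.5, 0.6]
width: 1.001
```

>>> {"name": "drive_tool", "arguments": {"steps": [[[40,-4,0],0],[[40,-4,0],0],[[40,-4,0],0],[[40,-4,0],0],[[40,-4,0],0],[[40,-4,0],0],[[0,0,0],0],[[0,0,0],0]]}}

```text
time: 22.07
tool_pos: [0.3977, 0.1401, 0.2021]
tcp_rot: [2.215, 2.227, 0.001]
wrist_force: [-0.6, -0.0, -0.4]
width: 0.998
```

```bash
python3 look.py w13;python3 -c "
from h import *
snap('top','t4')"
```

```text
22.0667 [0.3977 0.1401 0.2021] [-0.57 -0.02 -0.44] 0.9984796687797829
white 434 364 r 17 (423, 348, 19, 32) [0.4975 0.0177 0.09  ] R 0.0168
white 254 346 r 32 (223, 319, 64, 56) [0.3373 0.0345 0.09  ] R 0.0302
white 184 338 r 37 (156, 307, 49, 64) [0.2766 0.0423 0.09  ] R 0.0354
white 632 250 r 11 (622, 240, 18, 20) [0.6482 0.1257 0.09  ] R 0.0114
white 38 300 r 71 (0, 240, 80, 122) [0.1566 0.0786 0.09  ] R 0.0766
white 468 302 r 69 (436, 235, 60, 136) [0.5203 0.0784 0.09  ] R 0.0639
white 170 178 r 40 (131, 141, 78, 75) [0.2801 0.1811 0.09  ] R 0.0338
white 451 18 r 37 (416, 0, 70, 40) [0.4835 0.2905 0.09  ] R 0.031
green 328 176 r 19 (311, 157, 37, 27) [0.4016 0.1792 0.049 ] R 0.0167
green 427 162 r 33 (395, 137, 61, 58) [0.4874 0.191  0.049 ] R 0.0302
```

View pics/w13.png

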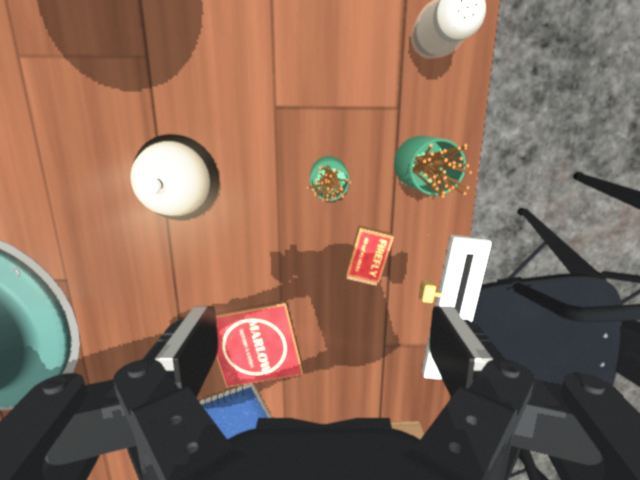

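View pics/t4.png

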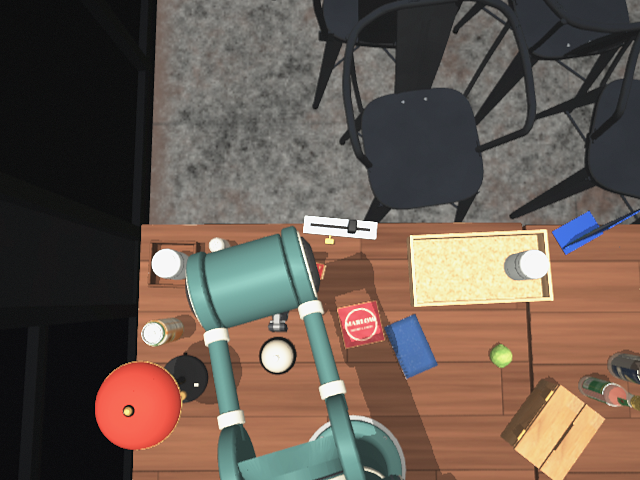

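Candidates for the toothpick pot in the wrist view: the small one at (329,180) and the large one at (432,165). I'll move in and confirm with an enlarged crop.

>>> {"name": "drive_tool", "arguments": {"steps": [[[25,3,20],0],[[0,0,35],0],[[0,0,35],0],[[0,0,0],0],[[0,0,0],0],[[0,0,0],0]]}}

```text
time: 22.67
tool_pos: [0.4024, 0.1621, 0.1128]
tcp_rot: [2.224, 2.218, 0.002]
wrist_force: [-0.2, 0.3, -0.0]
width: 0.997
```

```bash
python3 look.py w14|grep -v white;python3 -c "
from h import *
im=cv2.imread('pics/w14.png');cv2.imwrite('pics/c8.png',cv2.resize(im[120:360,200:520],None,fx=2.4,fy=2.4,interpolation=2))"
```

```text
22.6667 [0.4024 0.1621 0.1128] [-0.2   0.31 -0.05] 0.996940839776251
green 323 221 r 28 (299, 194, 51, 44) [0.4019 0.1816 0.049 ] R 0.0183
green 455 204 r 48 (408, 167, 94, 84) [0.4875 0.1929 0.049 ] R 0.033
```

View pics/c8.png

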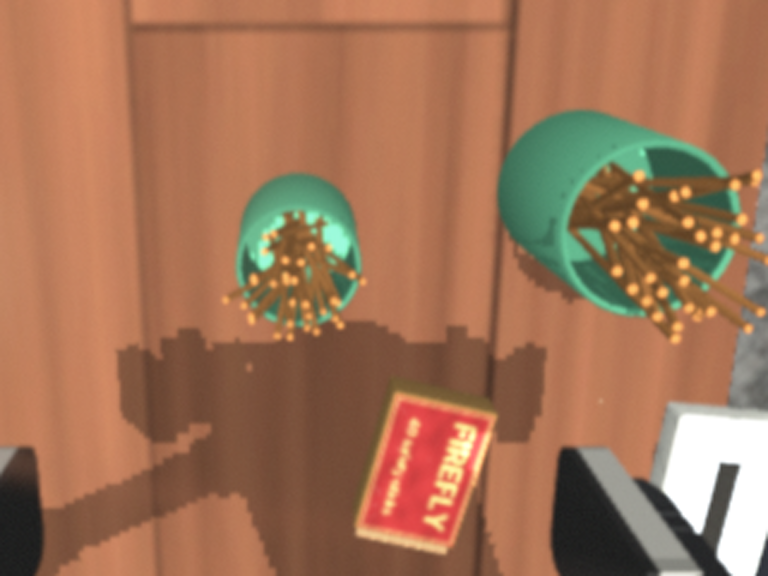

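>>> {"name": "drive_tool", "arguments": {"steps": [[[12,0.6,10],0],[[0,0,20],0],[[0,0,25],0],[[0,0,25],0],[[0,0,0],0],[[0,0,0],0]], "jaw": 0.7}}

```text
time: 23.22
tool_pos: [0.4021, 0.1748, 0.0322]
tcp_rot: [-2.222, -2.221, 0.0]
wrist_force: [-0.3, 0.3, 0.9]
width: 0.7
```

```bash
python3 look.py w15|head -1
```

```text
23.2167 [0.4021 0.1748 0.0322] [-0.28  0.27  0.88] 0.700418118257022
```

View pics/w15.png

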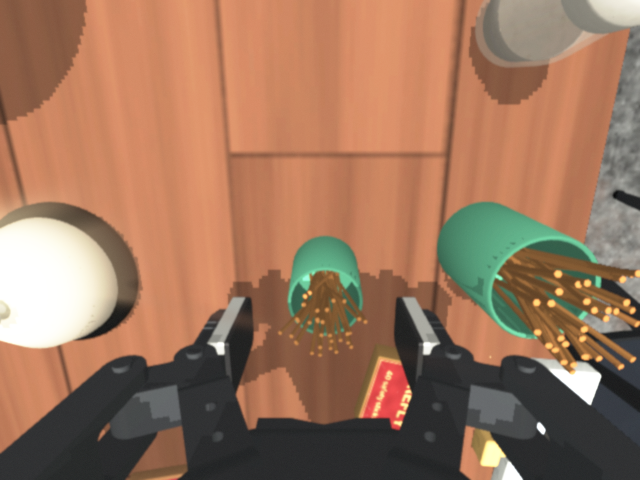

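Run:
```python
from h import *
s=bot.read_state();p=s['tool_pos']
print(proj('wrist',[p[0],p[1],.049]),onz('wrist',325,300,.049),onz('wrist',325,255,.0))
for P in ([.446,.06],):pass
print(onz('wrist',390,345,.015))
```

```text
[323.97357183 302.21678692] [0.40381693 0.17643287 0.049     ] [0.40412951 0.1817501  0.        ]
[0.44226005 0.13104927 0.015     ]
```

>>> {"name": "drive_tool", "arguments": {"steps": [[[1,1,10],0],[[0,0,7],0],[[0,0,0],0],[[0,0,0],0]]}}

```text
time: 23.6
tool_pos: [0.4025, 0.176, 0.0143]
tcp_rot: [-2.221, -2.221, 0.001]
wrist_force: [0.2, -0.3, -0.2]
width: 0.695
```

>>> {"name": "drive_tool", "arguments": {"steps": [[[0,0,0],0],[[0,0,0],0],[[0,0,0],0],[[0,0,0],0],[[0,0,0],0],[[0,0,0],0],[[0,0,0],0],[[0,0,0],0]], "jaw": 0, "force": 30}}

```text
time: 24.27
tool_pos: [0.4029, 0.1762, 0.0148]
tcp_rot: [2.221, 2.221, 0.001]
wrist_force: [-1.2, 0.0, 5.2]
width: 0.383
```

>>> {"name": "drive_tool", "arguments": {"steps": [[[0,0,-10],0],[[0,0,-20],0],[[0,0,-30],0],[[0,0,-30],0],[[0,0,-30],0],[[0,0,0],0],[[0,0,0],0]]}}

```text
time: 24.85
tool_pos: [0.4045, 0.1767, 0.1369]
tcp_rot: [2.22, 2.22, 0.008]
wrist_force: [0.2, 0.4, -1.2]
width: 0.381
```

```bash
python3 look.py w16|head -1
```

```text
24.85 [0.4045 0.1767 0.1369] [ 0.2   0.38 -1.22] 0.38073628258137965
```

View pics/w16.png

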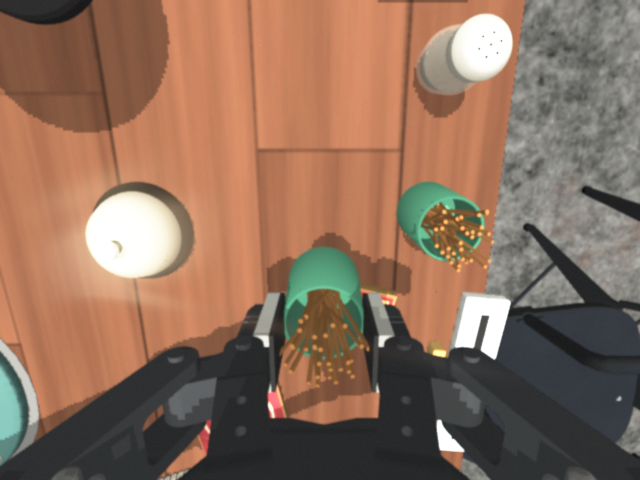

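>>> {"name": "drive_tool", "arguments": {"steps": [[[-40,3,0],0],[[-40,3,0],0],[[-40,3,0],0],[[-40,4,0],0],[[-40,4,0],0],[[-40,4,0],0],[[-40,4,0],0],[[-40,4,0],0]]}}

```text
time: 25.57
tool_pos: [0.4296, -0.1453, 0.1321]
tcp_rot: [-2.219, -2.219, 0.002]
wrist_force: [1.2, 0.7, -1.1]
width: 0.384
```

>>> {"name": "drive_tool", "arguments": {"steps": [[[-40,4,0],0],[[-40,4,0],0],[[-40,4,0],0],[[-24,1,0],0],[[0,0,20],0],[[0,0,20],0],[[0,0,0],0],[[0,0,0],0]]}}

```text
time: 26.23
tool_pos: [0.4419, -0.2862, 0.091]
tcp_rot: [-2.217, -2.216, 0.002]
wrist_force: [-0.5, 0.1, -0.1]
width: 0.385
```

```bash
python3 look.py w17|head -1
```

```text
26.2333 [ 0.4419 -0.2862  0.091 ] [-0.52  0.13 -0.11] 0.38489949593432143
```

View pics/w17.png

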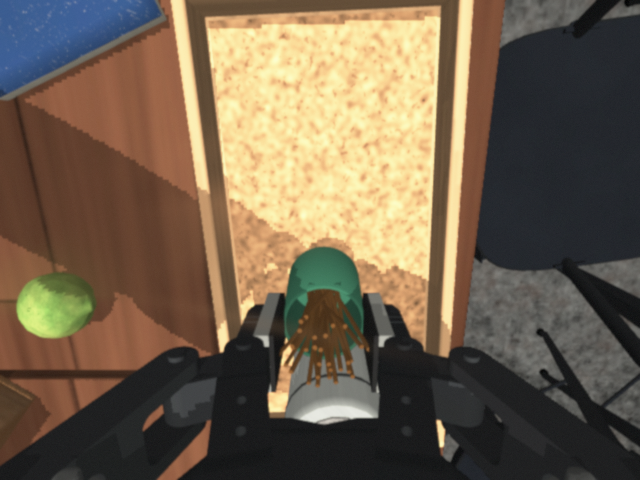

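>>> {"name": "drive_tool", "arguments": {"steps": [[[3,1,20],0],[[0,0,20],0],[[0,0,15],0],[[0,0,5],0],[[0,0,0],0],[[0,0,0],0]]}}

```text
time: 26.78
tool_pos: [0.4463, -0.2851, 0.0353]
tcp_rot: [2.22, 2.221, 0.0]
wrist_force: [0.6, -0.3, -0.5]
width: 0.384
```

>>> {"name": "drive_tool", "arguments": {"steps": [[[0,0,2],0],[[0,0,2],0],[[0,0,1],0],[[0,0,0],0],[[0,0,0],0]]}}

```text
time: 27.2
tool_pos: [0.4457, -0.2851, 0.0295]
tcp_rot: [2.221, 2.221, 0.0]
wrist_force: [0.1, 0.4, -1.3]
width: 0.387
```

>>> {"name": "drive_tool", "arguments": {"steps": [[[0,0,2],0],[[0,0,2],0],[[0,0,1],0],[[0,0,0],0],[[0,0,0],0]]}}

```text
time: 27.62
tool_pos: [0.4454, -0.2849, 0.024]
tcp_rot: [-2.221, -2.221, 0.0]
wrist_force: [0.5, 0.1, -0.3]
width: 0.385
```

>>> {"name": "drive_tool", "arguments": {"steps": [[[0,0,1.5],0],[[0,0,0],0],[[0,0,0],0]]}}

```text
time: 27.87
tool_pos: [0.4459, -0.2851, 0.023]
tcp_rot: [2.221, 2.221, 0.0]
wrist_force: [-0.5, 1.2, 0.5]
width: 0.387
```

>>> {"name": "drive_tool", "arguments": {"steps": [[[0,0,0.3],0],[[0,0,0],0],[[0,0,0],0],[[0,0,0],0],[[0,0,0],0],[[0,0,-10],0],[[0,0,-20],0],[[0,0,-20],0]], "jaw": 0.7}}

```text
time: 28.53
tool_pos: [0.4448, -0.2844, 0.0727]
tcp_rot: [-2.22, -2.22, 0.001]
wrist_force: [0.5, -0.5, 0.7]
width: 0.696
```

>>> {"name": "drive_tool", "arguments": {"steps": [[[0,0,-40],0],[[0,0,-40],0],[[0,0,-40],0],[[40,2,0],0],[[40,3,0],0],[[40,3,0],0],[[40,3,0],0],[[40,3,0],0]], "jaw": 1}}

```text
time: 29.2
tool_pos: [0.4595, -0.0835, 0.1937]
tcp_rot: [2.222, 2.219, 0.002]
wrist_force: [0.2, 1.0, 0.4]
width: 1.004
```

>>> {"name": "drive_tool", "arguments": {"steps": [[[40,4,0],0],[[40,4,0],0],[[40,4,0],0],[[40,4,0],0],[[40,4,0],0],[[40,4,0],0],[[40,4,0],0],[[40,4,0],0]]}}

```text
time: 29.87
tool_pos: [0.4915, 0.2372, 0.1935]
tcp_rot: [2.221, 2.221, 0.002]
wrist_force: [0.3, -0.2, -0.7]
width: 0.999
```

>>> {"name": "drive_tool", "arguments": {"steps": [[[20,2,0],0],[[0,0,20],0],[[0,0,0],0],[[0,0,0],0]]}}

```text
time: 30.2
tool_pos: [0.4923, 0.2546, 0.1717]
tcp_rot: [-2.22, -2.222, 0.005]
wrist_force: [-0.3, 0.6, -0.0]
width: 1.003
```

```bash
python3 look.py w18;python3 -c "
from h import *
snap('top','t5');snap('scene','s5')"
```

```text
30.2 [0.4923 0.2546 0.1717] [-0.32  0.56 -0.04] 1.00336786040615
white 374 384 r 41 (351, 346, 50, 73) [0.5329 0.134  0.09  ] R 0.0363
white 462 339 r 36 (444, 308, 48, 63) [0.6002 0.1754 0.09  ] R 0.0309
white 184 338 r 36 (156, 307, 48, 64) [0.3828 0.1752 0.09  ] R 0.0311
white 606 285 r 11 (595, 276, 21, 18) [0.7017 0.2214 0.09  ] R 0.0106
white 74 306 r 41 (33, 266, 83, 71) [0.3022 0.2033 0.09  ] R 0.0387
white 401 202 r 17 (394, 185, 16, 34) [0.5457 0.2838 0.09  ] R 0.0118
white 440 190 r 17 (432, 174, 23, 34) [0.5724 0.2915 0.09  ] R 0.0122
white 326 174 r 28 (303, 146, 48, 57) [0.4939 0.3027 0.09  ] R 0.0195
white 412 17 r 17 (403, 0, 22, 35) [0.5455 0.3964 0.09  ] R 0.0125
white 261 15 r 55 (208, 0, 107, 69) [0.4538 0.3973 0.09  ] R 0.0396
white 60 36 r 62 (0, 0, 120, 60) [0.3296 0.3861 0.09  ] R 0.0516
green 327 291 r 35 (298, 257, 53, 64) [0.4946 0.1972 0.049 ] R 0.0307
```

View pics/w18.png

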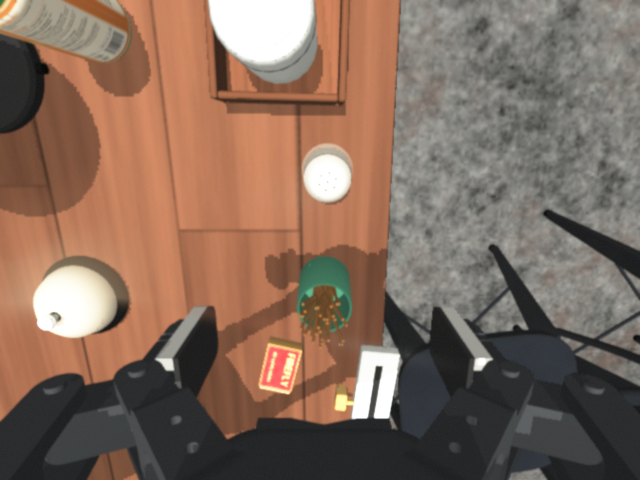

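View pics/s5.png

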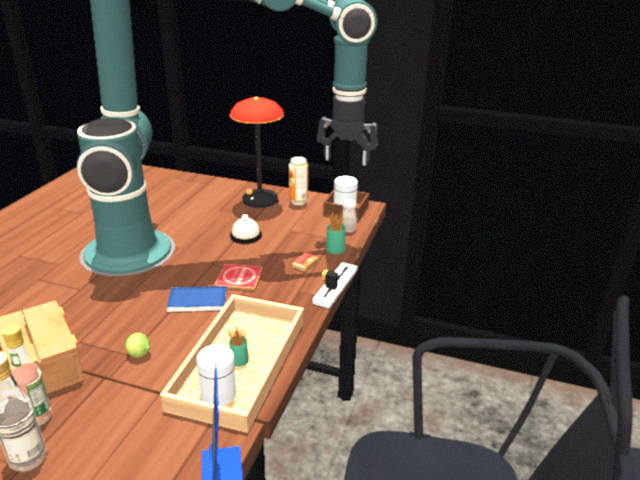

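>>> {"name": "drive_tool", "arguments": {"steps": [[[22,1.5,10],0],[[20.5,1.5,20],0],[[0,0,25],0],[[0,0,15],0],[[0,0,0],0],[[0,0,0],0],[[0,0,0],0]]}}

```text
time: 30.93
tool_pos: [0.4979, 0.2974, 0.1042]
tcp_rot: [2.222, 2.22, 0.004]
wrist_force: [0.6, 0.1, -0.2]
width: 0.996
```

```bash
python3 look.py w19;python3 -c "
from h import *
s=bot.read_state();p=s['tool_pos'];print(proj('wrist',[p[0],p[1],.09]))"
```

```text
30.9333 [0.4979 0.2974 0.1042] [ 0.62  0.14 -0.23] 0.9963868060431575
white 16 386 r 37 (0, 351, 51, 69) [0.3145 0.2283 0.09  ] R 0.0298
white 317 265 r 28 (289, 241, 57, 50) [0.4943 0.3047 0.09  ] R 0.0151
white 224 64 r 75 (159, 0, 136, 136) [0.4523 0.4027 0.09  ] R 0.0392
green 317 380 r 48 (284, 332, 65, 89) [0.4931 0.2008 0.049 ] R 0.0375
[323.67457327 277.29443797]
```

View pics/w19.png

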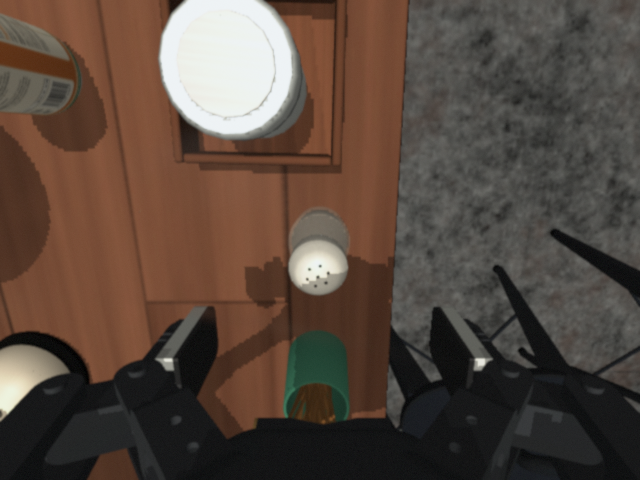

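>>> {"name": "drive_tool", "arguments": {"steps": [[[2.5,-3,15],0],[[0,0,25],0],[[0,0,25],0],[[0,0,15],0],[[0,0,0],0],[[0,0,0],0]], "jaw": 0.85}}

```text
time: 31.48
tool_pos: [0.494, 0.2999, 0.0232]
tcp_rot: [2.222, 2.221, 0.0]
wrist_force: [0.8, 0.1, -0.2]
width: 0.85
```

```bash
python3 look.py w20|head -1
```

```text
31.4833 [0.494  0.2999 0.0232] [ 0.77  0.07 -0.24] 0.8499272102522245
```

View pics/w20.png

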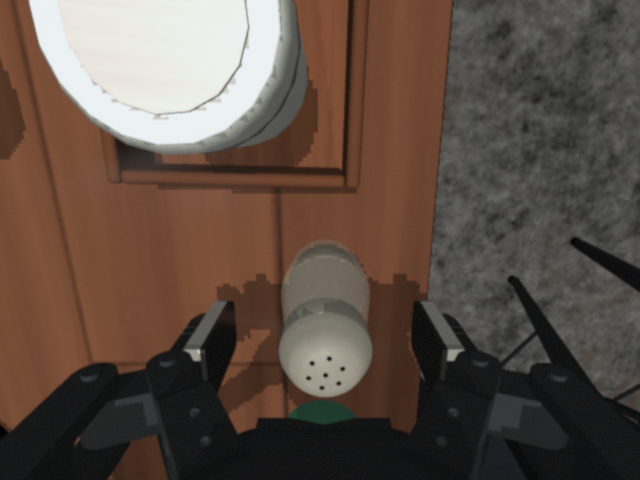

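Centred. Grip.

>>> {"name": "drive_tool", "arguments": {"steps": [[[0,0,0],0],[[0,0,0],0],[[0,0,0],0],[[0,0,0],0],[[0,0,0],0],[[0,0,0],0],[[0,0,0],0],[[0,0,0],0]], "jaw": 0, "force": 35}}

```text
time: 32.2
tool_pos: [0.4949, 0.3008, 0.0244]
tcp_rot: [2.221, 2.221, 0.004]
wrist_force: [-0.6, -0.1, 4.8]
width: 0.39
```

>>> {"name": "drive_tool", "arguments": {"steps": [[[0,0,-10],0],[[0,0,-20],0],[[0,0,-35],0],[[0,0,-35],0],[[0,0,-35],0],[[0,0,0],0],[[0,0,0],0]]}}

```text
time: 32.78
tool_pos: [0.4958, 0.3012, 0.1616]
tcp_rot: [2.22, 2.22, 0.011]
wrist_force: [-0.6, 0.4, -1.7]
width: 0.389
```

```bash
python3 look.py w21|head -1
```

```text
32.7833 [0.4958 0.3012 0.1616] [-0.59  0.42 -1.73] 0.38910734008473546
```

View pics/w21.png

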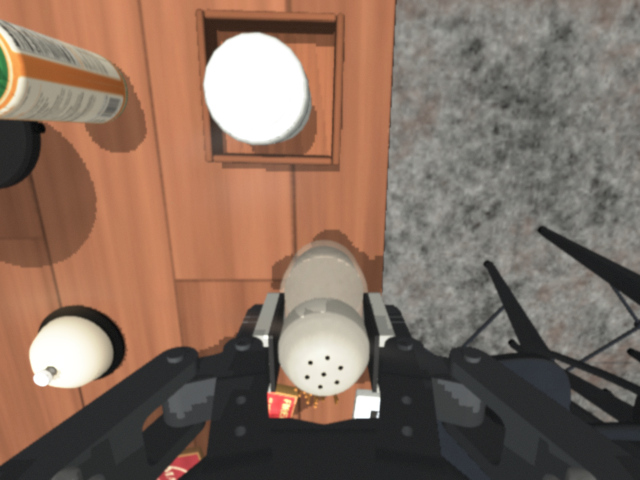

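>>> {"name": "drive_tool", "arguments": {"steps": [[[-38,-4,0],0],[[-38,-4,0],0],[[-38,-4,0],0],[[-38,-4,0],0],[[-38,-4,0],0],[[-38,-4,0],0],[[-38,-4,0],0],[[-38,-4,0],0]]}}

```text
time: 33.5
tool_pos: [0.4591, -0.0055, 0.1553]
tcp_rot: [-2.219, -2.22, 0.004]
wrist_force: [0.8, -0.2, -0.6]
width: 0.389
```

>>> {"name": "drive_tool", "arguments": {"steps": [[[-38,-4,0],0],[[-38,-4,0],0],[[-38,-4,0],0],[[-38,-4,0],0],[[-38,-4,15],0],[[0,0,20],0],[[0,0,0],0],[[0,0,0],0]]}}

```text
time: 34.17
tool_pos: [0.4387, -0.1928, 0.1195]
tcp_rot: [-2.218, -2.215, 0.003]
wrist_force: [0.3, 0.1, -0.8]
width: 0.383
```

>>> {"name": "drive_tool", "arguments": {"steps": [[[0,0,0],0]]}}

```text
time: 34.25
tool_pos: [0.4409, -0.1929, 0.1217]
tcp_rot: [-2.219, -2.22, 0.001]
wrist_force: [-0.6, -0.4, -0.7]
width: 0.39
```

```bash
python3 look.py w22|head -1
```

```text
34.25 [ 0.4409 -0.1929  0.1217] [-0.59 -0.39 -0.74] 0.390438418724281
```

View pics/w22.png

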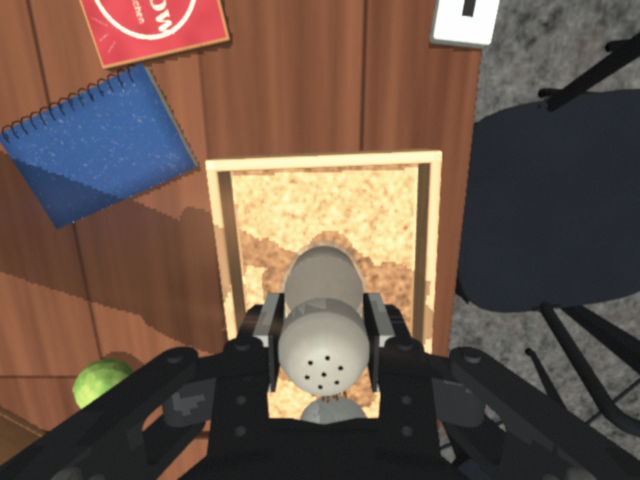

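>>> {"name": "drive_tool", "arguments": {"steps": [[[0,1,30],0],[[0,0,30],0],[[0,0,15],0],[[0,0,5],0],[[0,0,0],0],[[0,0,0],0],[[0,0,0],0]]}}

```text
time: 34.88
tool_pos: [0.4445, -0.1944, 0.0444]
tcp_rot: [2.218, 2.22, 0.002]
wrist_force: [-0.1, 0.2, 0.1]
width: 0.393
```

>>> {"name": "drive_tool", "arguments": {"steps": [[[0,0,3],0],[[0,0,3],0],[[0,0,1],0],[[0,0,0],0],[[0,0,0],0]]}}

```text
time: 35.3
tool_pos: [0.4425, -0.194, 0.0355]
tcp_rot: [-2.222, -2.221, 0.0]
wrist_force: [-1.0, -0.6, -1.9]
width: 0.385
```

>>> {"name": "drive_tool", "arguments": {"steps": [[[0,0,1.5],0],[[0,0,1],0],[[0,0,0],0],[[0,0,0],0]]}}

```text
time: 35.63
tool_pos: [0.4425, -0.194, 0.0328]
tcp_rot: [-2.221, -2.221, 0.0]
wrist_force: [0.4, -0.3, -0.5]
width: 0.388
```

>>> {"name": "drive_tool", "arguments": {"steps": [[[0,0,1],0],[[0,0,0],0],[[0,0,0],0]]}}

```text
time: 35.88
tool_pos: [0.4428, -0.1941, 0.0324]
tcp_rot: [2.221, 2.221, 0.0]
wrist_force: [-0.7, 0.3, 4.2]
width: 0.39
```

>>> {"name": "drive_tool", "arguments": {"steps": [[[0,0,0],0],[[0,0,0],0],[[0,0,0],0],[[0,0,0],0],[[0,0,0],0],[[0,0,-10],0],[[0,0,-30],0],[[0,0,-30],0]], "jaw": 0.75}}

```text
time: 36.55
tool_pos: [0.4409, -0.1932, 0.1017]
tcp_rot: [-2.219, -2.219, 0.002]
wrist_force: [1.2, -0.3, -0.5]
width: 0.746
```

>>> {"name": "drive_tool", "arguments": {"steps": [[[0,0,-40],0],[[0,0,-20],0],[[35,15,0],0],[[40,20,0],0],[[40,20,0],0],[[35,20,0],0],[[0,10,0],0],[[0,0,0],0]]}}

```text
time: 37.22
tool_pos: [0.527, -0.0478, 0.163]
tcp_rot: [2.216, 2.225, 0.002]
wrist_force: [-0.4, 0.0, 0.6]
width: 0.749
```

>>> {"name": "drive_tool", "arguments": {"steps": [[[0,0,0],0],[[0,0,0],0],[[0,0,0],0]]}}

```text
time: 37.47
tool_pos: [0.5239, -0.0507, 0.1619]
tcp_rot: [-2.223, -2.219, 0.001]
wrist_force: [0.4, -0.7, 0.2]
width: 0.748
```

```bash
python3 look.py w23|head -1;python3 -c "
from h import *
snap('top','t6');snap('scene','s6')
im=cv2.imread('pics/w23.png');cv2.imwrite('pics/c9.png',cv2.resize(im[0:300,200:520],None,fx=2,fy=2,interpolation=2))"
```

```text
37.4667 [ 0.5239 -0.0507  0.1619] [ 0.41 -0.69  0.16] 0.7484115950816367
```

View pics/w23.png

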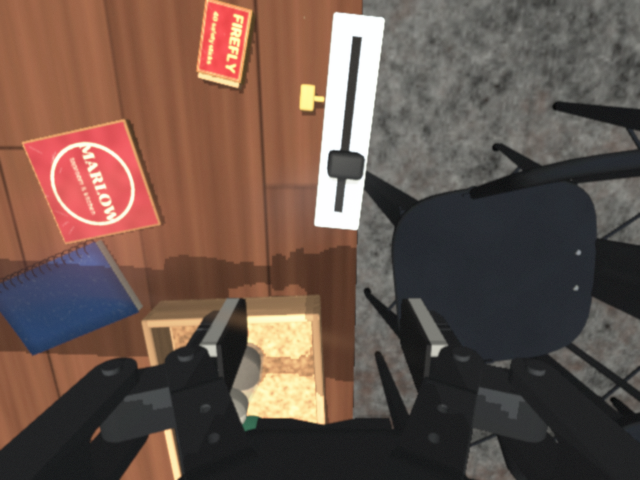

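View pics/t6.png

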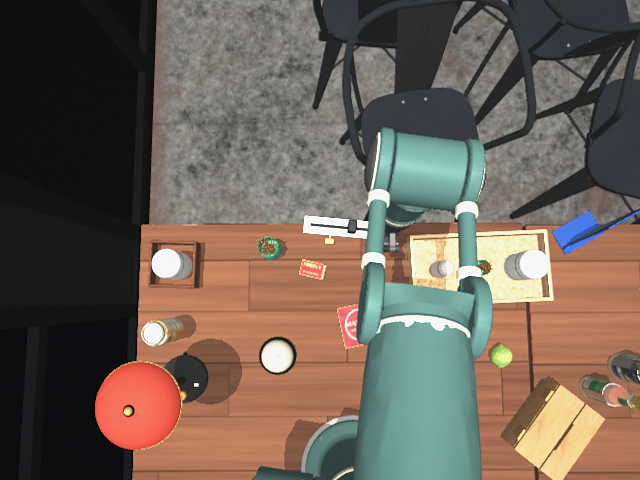

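View pics/s6.png

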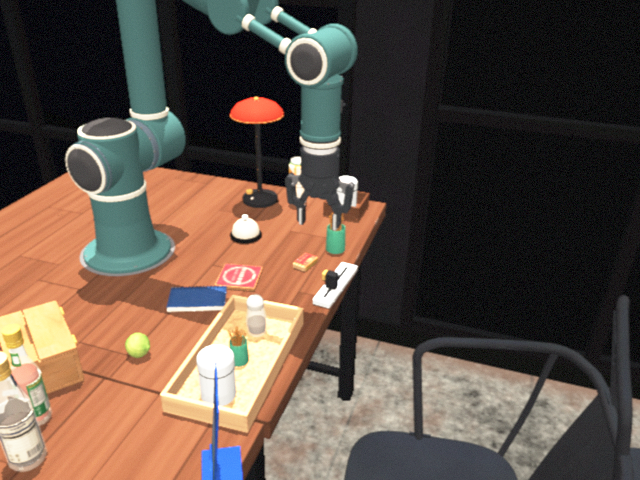

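View pics/c9.png

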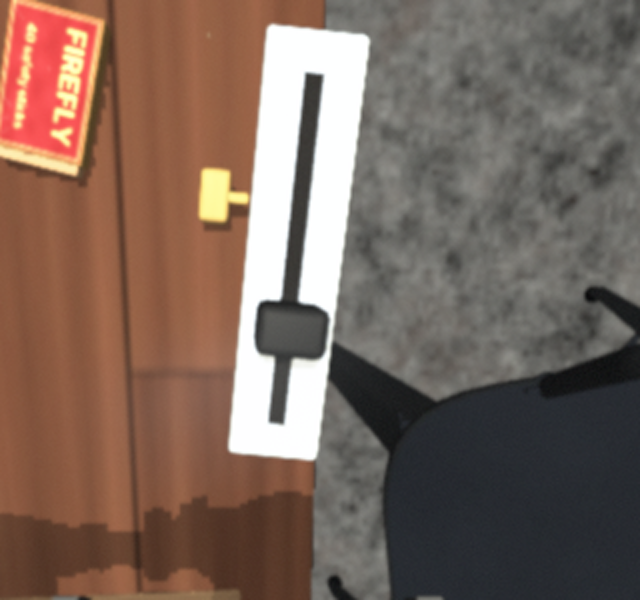

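Run:
```python
from h import *
import pickle
i=pickle.load(open('w23.pkl','rb'));im=cv2.imread('pics/w23.png');hsv=cv2.cvtColor(im,cv2.COLOR_BGR2HSV)
m=((hsv[...,2]>150)&(hsv[...,1]<60)).astype(np.uint8)
c=max([c for c in cv2.findContours(m,0,1)[0] if cv2.boundingRect(c)[0]>300 and cv2.boundingRect(c)[0]<330 and cv2.boundingRect(c)[1]<40],key=cv2.contourArea)
h=cv2.convexHull(c);q=cv2.approxPolyDP(h,6,True)[:,0];print(q.tolist())
for p in q: print(p,onz('w',*[float(x) for x in p],.014,i).round(4))
m=((hsv[...,0]>15)&(hsv[...,0]<32)&(hsv[...,1]>120)&(hsv[...,2]>120)).astype(np.uint8)
for c in cv2.findContours(m[:150,280:340].copy(),0,1,offset=(280,0))[0]:
    if cv2.contourArea(c)>20: print('yel',cv2.boundingRect(c),cv2.contourArea(c))
# top view
im=cv2.imread('pics/top0.png')
cv2.imwrite('pics/c10.png',cv2.resize(im[208:250,296:386],None,fx=8,fy=8,interpolation=2))
```

```text
[[335, 12], [384, 18], [355, 230], [314, 225]]
[335  12] [0.5327 0.1124 0.014 ]
[384  18] [0.5702 0.1083 0.014 ]
[355 230] [ 0.5521 -0.0595  0.014 ]
[314 225] [ 0.5152 -0.0548  0.014 ]
yel (299, 84, 26, 28) 65.5
```

View pics/c10.png

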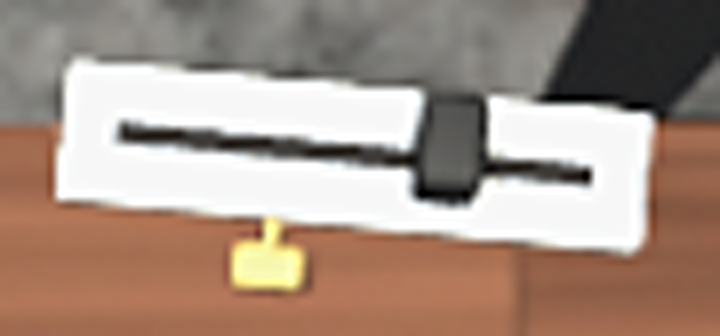

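```bash
cat > mk.py <<'E'
from h import *
import pickle
u=np.array([.104,.9946]);C=np.array([.5426,.0266])
def al(P): return (round(float((P[:2]-C)@u)*1000,1),round(float((P[:2]-C)@np.array([u[1],-u[0]]))*1000,1))
E
python3 - <<'E'
from mk import *
i=pickle.load(open('w23.pkl','rb'));j=bot.camera_info('top')
w=lambda c:(c[0]/2+200,c[1]/2); t=lambda c:(c[0]/8+296,c[1]/8+208)
for nm,f,inf,pts in [('wr',w,i,{'tip':((240,199),.018),'body':((214,196),.018),'mk':((292,330),.054),'sl0':((314,76),.014),'sl1':((277,422),.014)}),
  ('top',t,j,{'tip':((271,228),.018),'body':((268,265),.018),'mk':((457,145),.054),'sl0':((120,132),.014),'sl1':((590,176),.014),'c1':((68,62),.014),'c2':((655,112),.014),'c3':((640,252),.014),'c4':((58,200),.014)})]:
    for k,(p,z) in pts.items():
        P=onz('x',*f(p),z,inf);print(nm,k,P.round(4),al(P))
E
```

```text
wr tip [0.521  0.0498 0.018 ] (20.8, -23.9)
wr body [0.5106 0.0509 0.018 ] (20.9, -34.3)
wr mk [0.5406 0.0013 0.054 ] (-25.4, 0.6)
wr sl0 [0.5499 0.0947 0.014 ] (68.5, 0.2)
wr sl1 [ 0.537  -0.0421  0.014 ] (-68.9, 1.6)
top tip [0.5207 0.0496 0.018 ] (20.6, -24.1)
top body [0.51   0.0505 0.018 ] (20.4, -34.9)
top mk [ 0.5389 -0.0019  0.054 ] (-28.7, -0.7)
top sl0 [0.5496 0.0932 0.014 ] (67.0, 0.0)
top sl1 [ 0.5362 -0.0431  0.014 ] (-70.0, 0.8)
top c1 [0.5703 0.1083 0.014 ] (84.2, 19.0)
top c2 [ 0.5549 -0.0622  0.014 ] (-87.1, 21.4)
top c3 [ 0.5139 -0.0572  0.014 ] (-86.3, -19.8)
top c4 [0.5297 0.1112 0.014 ] (82.8, -21.6)
```

>>> {"name": "drive_tool", "arguments": {"steps": [[[0,0,0],6],[[25,5,10],0],[[24.5,5,30],0],[[0,0,30],0],[[0,0,10],0],[[0,0,0],0],[[0,0,0],0]], "jaw": 0.65}}

```text
time: 38.2
tool_pos: [0.5394, -0.002, 0.0819]
tcp_rot: [-2.335, -2.101, 0.002]
wrist_force: [-0.2, -0.0, -0.1]
width: 0.65
```

```bash
python3 look.py w24|head -1;python3 -c "
from mk import *
s=bot.read_state();p=s['tool_pos'];print(R.from_rotvec(s['tcp_rot']).as_matrix().round(3),al(p))
print(tool([.5398-p[0],.0005-p[1],0]))"
```

```text
38.2 [ 0.5394 -0.002   0.0819] [-0.24 -0.04 -0.13] 0.6503467609669302
[[ 0.106  0.994  0.001]
 [ 0.994 -0.106 -0.   ]
 [-0.     0.001 -1.   ]] (-28.7, 1.0)
[ 2.46721343e+00 -1.12299768e+00 -1.59629379e-03]
```

View pics/w24.png

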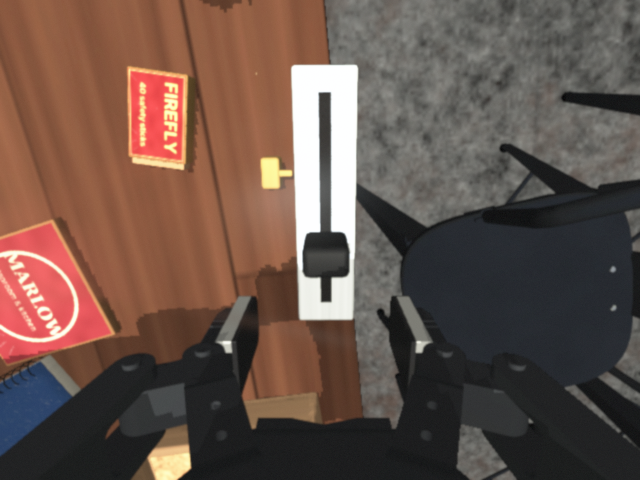

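Run:
```python
from mk import *
im=cv2.imread('pics/w24.png');cv2.imwrite('pics/c11.png',cv2.resize(im[130:330,240:400],None,fx=3,fy=3,interpolation=2))
for r in (233,248,263,278): print(r,al(onz('wrist',326,r,.054)))
print(al(onz('wrist',286,173.5,.018)))
```

```text
233 (-7.9, 2.3)
248 (-16.7, 2.3)
263 (-25.8, 2.3)
278 (-35.1, 2.3)
(21.5, -22.9)
```

View pics/c11.png

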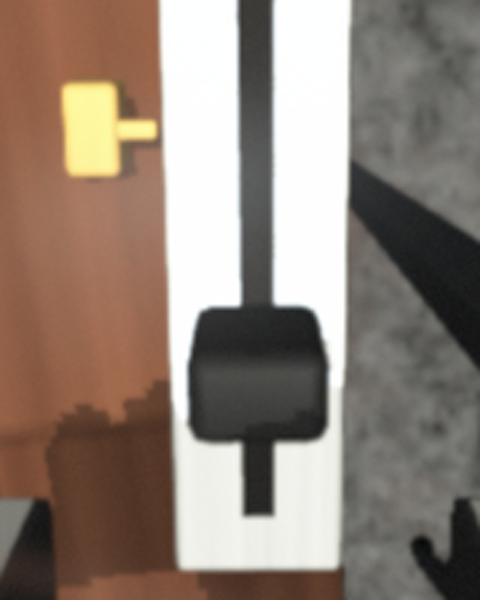

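>>> {"name": "drive_tool", "arguments": {"steps": [[[2,0,20],0],[[0,0,25],0],[[0,0,15],0],[[0,0,3],0],[[0,0,0],0],[[0,0,0],0]]}}

```text
time: 38.75
tool_pos: [0.5419, 0.0002, 0.0209]
tcp_rot: [2.334, 2.1, 0.003]
wrist_force: [0.4, -0.3, 0.3]
width: 0.651
```

>>> {"name": "drive_tool", "arguments": {"steps": [[[0,0,0],0],[[0,0,0],0],[[0,0,0],0],[[0,0,0],0],[[0,0,0],0],[[0,0,0],0],[[0,0,0],0],[[0,0,0],0]], "jaw": 0, "force": 20}}

```text
time: 39.42
tool_pos: [0.5412, 0.0006, 0.0208]
tcp_rot: [2.333, 2.101, 0.002]
wrist_force: [-2.8, -0.4, 5.6]
width: 0.324
```

```bash
python3 look.py w25|head -1;python3 -c "
from mk import *
s=bot.read_state();p=s['tool_pos'];print(al(p),s['wrist_force'])"
```

```text
39.4167 [0.5412 0.0006 0.0208] [-2.84 -0.39  5.58] 0.32373798980235297
(-26.0, 1.3) [-2.98217707  0.12254273  6.59339895]
```

View pics/w25.png

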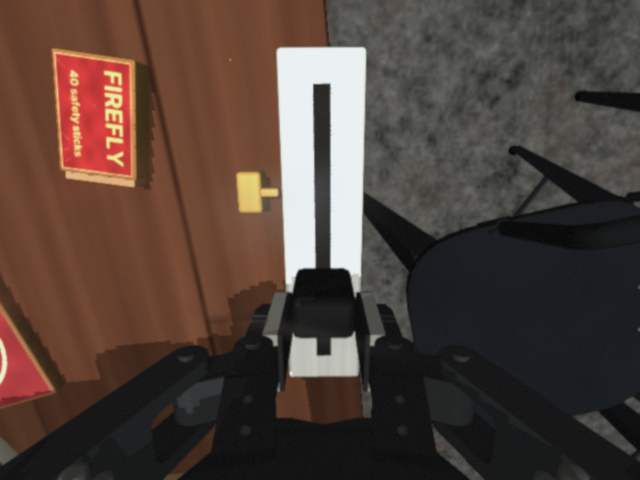

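>>> {"name": "drive_tool", "arguments": {"steps": [[[8,0,0],0],[[10,0,0],0],[[10,0,0],0],[[10,0,0],0],[[8,0,0],0],[[0,0,0],0],[[0,0,0],0],[[0,0,0],0]]}}

```text
time: 40.13
tool_pos: [0.5458, 0.0473, 0.0208]
tcp_rot: [2.334, 2.102, 0.003]
wrist_force: [-2.3, 2.4, 6.3]
width: 0.323
```

```bash
python3 look.py w26|head -1;python3 -c "
from mk import *
s=bot.read_state();p=s['tool_pos'];print(al(p),s['wrist_force'])
im=cv2.imread('pics/w26.png');cv2.imwrite('pics/c12.png',cv2.resize(im[200:400,200:440],None,fx=3,fy=3,interpolation=2))
im=snap('top','t7');cv2.imwrite('pics/c13.png',cv2.resize(im[208:250,296:386],None,fx=8,fy=8,interpolation=2))"
```

```text
40.1333 [0.5458 0.0473 0.0208] [-2.29  2.36  6.34] 0.32251160837144427
(20.8, 1.0) [-3.75557909  1.03468909  6.34078898]
```

View pics/c12.png

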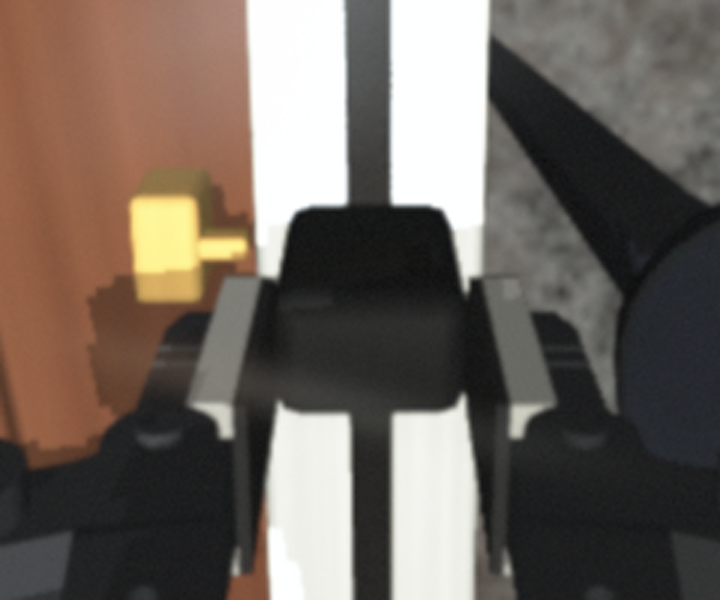

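View pics/c13.png

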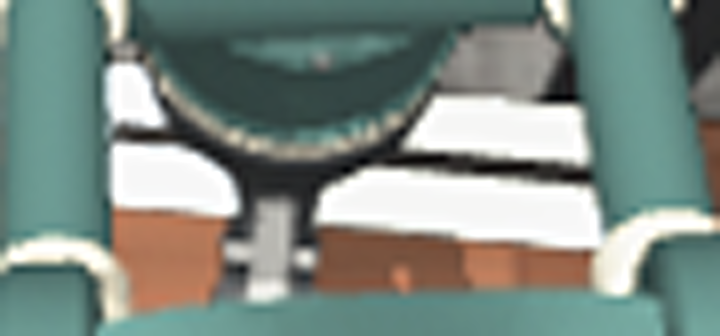

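>>> {"name": "drive_tool", "arguments": {"steps": [[[0,0,0],0],[[0,0,0],0],[[0,0,0],0],[[0,0,0],0],[[0,0,0],0],[[0,0,-10],0],[[0,0,-30],0],[[0,0,-30],0]], "jaw": 0.65}}

```text
time: 40.9
tool_pos: [0.543, 0.0463, 0.0884]
tcp_rot: [-2.333, -2.1, 0.006]
wrist_force: [1.1, -0.0, -0.1]
width: 0.646
```

>>> {"name": "drive_tool", "arguments": {"steps": [[[-20,0,0],0],[[-30,0,0],0],[[-25,0,0],0],[[0,0,0],0],[[0,0,0],0],[[0,0,0],0]]}}

```text
time: 41.4
tool_pos: [0.5373, -0.028, 0.0894]
tcp_rot: [-2.336, -2.101, -0.001]
wrist_force: [-0.1, -0.1, -0.5]
width: 0.648
```

```bash
python3 look.py w27|head -1;python3 -c "
from mk import *
im=cv2.imread('pics/w27.png');cv2.imwrite('pics/w27c.png',cv2.resize(im[60:260,220:420],None,fx=3,fy=3,interpolation=2))
im=snap('top','t8');cv2.imwrite('pics/c14.png',cv2.resize(im[208:250,296:386],None,fx=8,fy=8,interpolation=2))"
```

```text
41.4 [ 0.5373 -0.028   0.0894] [-0.14 -0.07 -0.5 ] 0.6482179190061692
```

View pics/w27c.png

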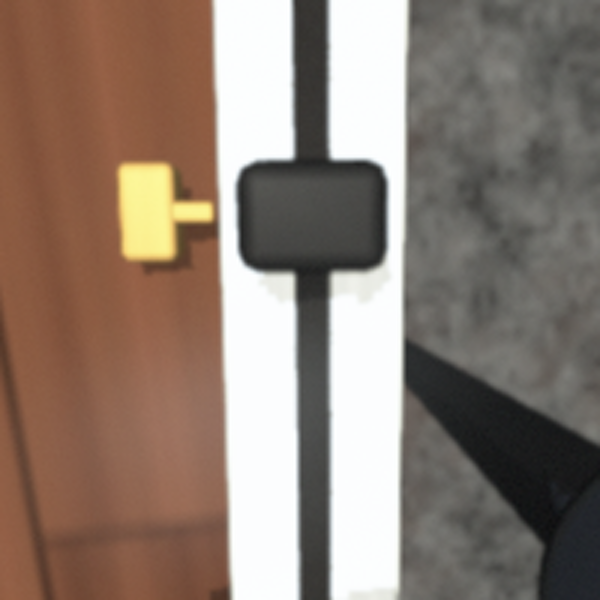

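View pics/c14.png

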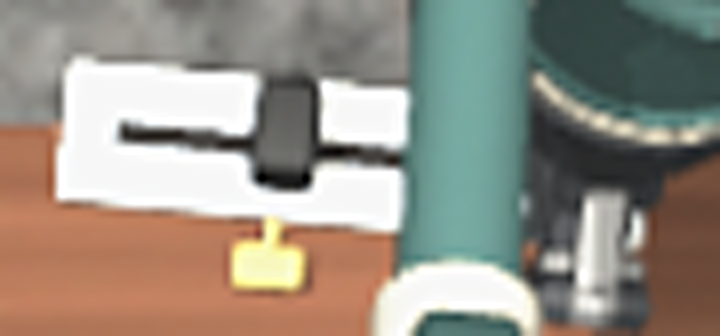

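Run:
```python
from mk import *
i=pickle.load(open('w27.pkl','rb'))
print('cam',al(i['position']))
w=lambda c:(c[0]/3+220,c[1]/3+60); t=lambda c:(c[0]/8+296,c[1]/8+208)
for nm,f,inf,pts in [('wr',w,i,{'tip':((195,211),.018),'body':((147,211),.018),'mk':((312,215),.054)}),('top',t,bot.camera_info('top'),{'tip':((271,228),.018),'body':((268,265),.018),'mkL':((262,125),.054),'mkR':((318,130),.054)})]:
    for k,(p,z) in pts.items(): print(nm,k,al(onz('x',*f(p),z,inf)))
```

```text
cam (20.0, 0.1)
wr tip (21.6, -24.0)
wr body (21.6, -34.1)
wr mk (20.7, 0.5)
top tip (20.6, -24.1)
top body (20.4, -34.9)
top mkL (26.0, -0.5)
top mkR (10.3, -0.3)
```

>>> {"name": "drive_tool", "arguments": {"steps": [[[20,0,0],0],[[30,0,0],0],[[25,0,0],0],[[0,0,0],0],[[0,0,20],0],[[0,0,30],0],[[0,0,18],0],[[0,0,0],0]]}}

```text
time: 42.17
tool_pos: [0.5406, 0.0468, 0.0165]
tcp_rot: [-2.329, -2.1, 0.011]
wrist_force: [-1.3, -0.3, -0.9]
width: 0.648
```

>>> {"name": "drive_tool", "arguments": {"steps": [[[0,0,0],0],[[0,0,0],0]]}}

```text
time: 42.33
tool_pos: [0.5459, 0.0467, 0.0219]
tcp_rot: [2.334, 2.102, 0.001]
wrist_force: [0.6, 0.7, 1.3]
width: 0.648
```

```bash
python3 -c "
from mk import *
s=bot.read_state();p=s['tool_pos'];print(s['time'],al(p),p,s['wrist_force'])"
```

```text
42.3333 (20.3, 1.2) [0.54591032 0.04668327 0.02194523] [0.64999175 0.68421462 1.29888559]
```

>>> {"name": "drive_tool", "arguments": {"steps": [[[0,0,0],0],[[0,0,0],0],[[0,0,0],0],[[0,0,0],0],[[0,0,0],0],[[0,0,0],0],[[0,0,0],0],[[0,0,0],0]], "jaw": 0}}

```text
time: 43.0
tool_pos: [0.5457, 0.0465, 0.0228]
tcp_rot: [2.334, 2.102, 0.002]
wrist_force: [-2.0, 1.1, 5.8]
width: 0.318
```

>>> {"name": "drive_tool", "arguments": {"steps": [[[1.2,0,0],0],[[0,0,0],0],[[0,0,0],0],[[0,0,0],0]]}}

```text
time: 43.33
tool_pos: [0.5457, 0.0475, 0.0228]
tcp_rot: [2.334, 2.102, 0.001]
wrist_force: [-2.8, 0.5, 5.8]
width: 0.318
```

>>> {"name": "drive_tool", "arguments": {"steps": [[[0,0,0],0],[[0,0,0],0],[[0,0,0],0],[[0,0,0],0],[[0,0,0],0],[[0,0,-10],0],[[0,0,-30],0],[[0,0,-30],0]], "jaw": 0.65}}

```text
time: 44.0
tool_pos: [0.5432, 0.0476, 0.0904]
tcp_rot: [-2.333, -2.1, 0.006]
wrist_force: [0.6, -0.2, 0.1]
width: 0.65
```

>>> {"name": "drive_tool", "arguments": {"steps": [[[-20,0,0],0],[[-30,0,0],0],[[-25,0,0],0],[[0,0,0],0],[[0,0,0],0],[[0,0,0],0]]}}

```text
time: 44.5
tool_pos: [0.5374, -0.0267, 0.0914]
tcp_rot: [-2.335, -2.101, -0.001]
wrist_force: [-0.1, 0.3, -0.9]
width: 0.652
```

```bash
python3 look.py w28|head -1;python3 -c "
from mk import *
im=cv2.imread('pics/w28.png');cv2.imwrite('pics/w28c.png',cv2.resize(im[60:260,220:420],None,fx=3,fy=3,interpolation=2))"
```

```text
44.5 [ 0.5374 -0.0267  0.0914] [-0.12  0.26 -0.92] 0.6517801394100784
```

View pics/w28c.png

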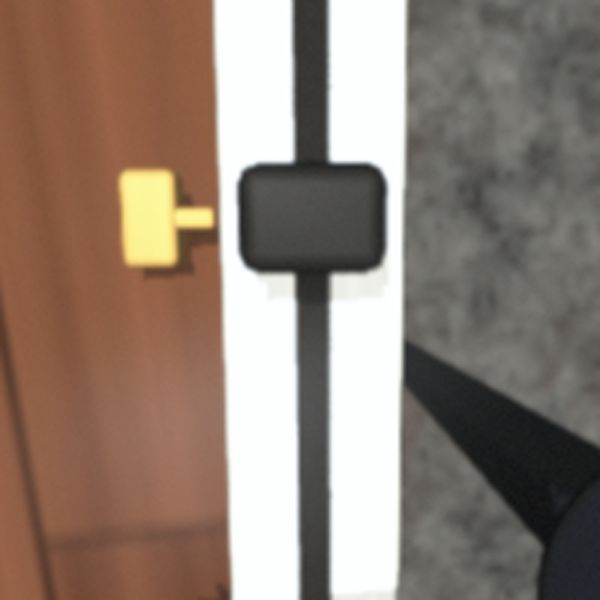

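Level: tip row 217, grip centre 216.5. I'll move clear and make a last check.

>>> {"name": "drive_tool", "arguments": {"steps": [[[0,0,-40],0],[[0,0,-40],0],[[0,0,-40],0],[[0,-30,-20],0],[[0,-30,0],0],[[0,0,0],0],[[0,0,0],0],[[0,0,0],0]]}}

```text
time: 45.22
tool_pos: [0.4778, -0.02, 0.2308]
tcp_rot: [2.333, 2.103, 0.001]
wrist_force: [0.6, 0.9, -0.0]
width: 0.65
```

```bash
python3 look.py w29|head -1; python3 -c "
from h import *
snap('scene','s9');snap('top','t9')"
```

```text
45.2167 [ 0.4778 -0.02    0.2308] [ 0.58  0.89 -0.03] 0.6502658307720351
```

View pics/s9.png

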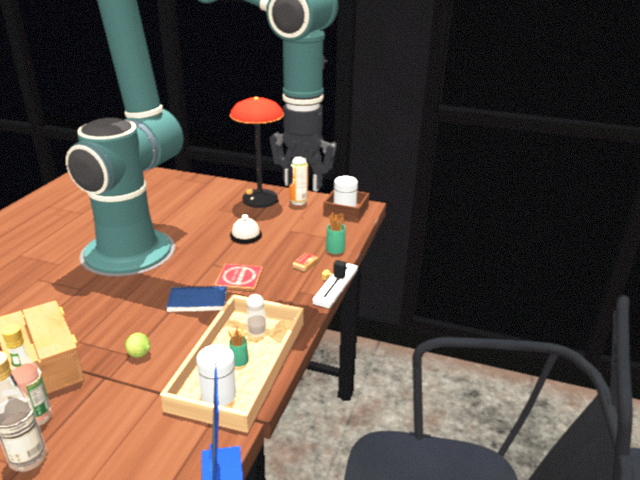

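View pics/t9.png

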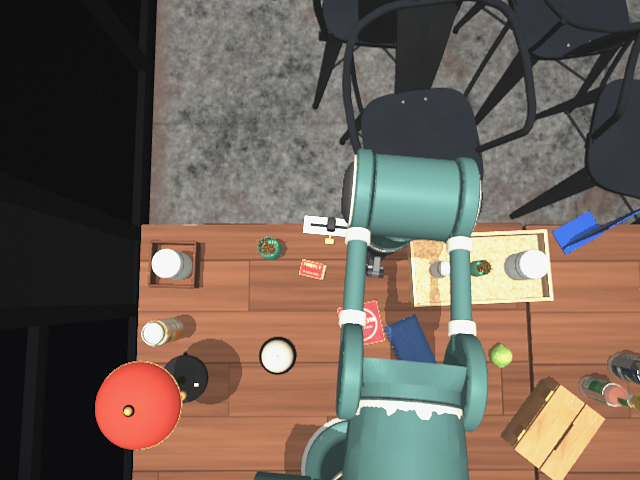

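View pics/w29.png

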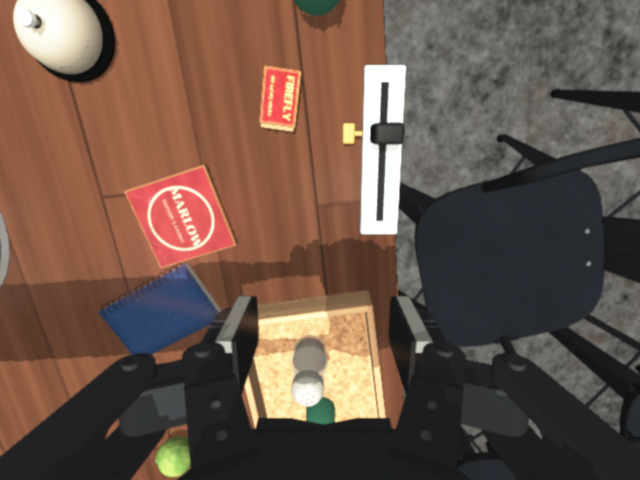

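Everything is standing in place, the matchbox (top (312,269)) hasn't moved, and the arm is clear.

```bash
python3 -c "
from workcell import bot
print(bot.finish_job())"
```

```text
the job is handed in; nothing more can be done
None
```

The tray is made up and handed in at about 45 s of the 210 s allowed.

- **Tins:** I lifted both. The one beside the matchbox read about 6.6 N (twice) and the other about 4.9 N. The heavier one stands on the tray and the lighter one in the refill crate.
- **Condiments:** The smaller toothpick pot and the salt shaker stand upright on the tray. No camera view showed a pepper mill, so I treated it as absent. The larger pot was left where it was.
- **Marker:** I slid the grip to the brass pointer last. The first try was about 1 mm short by the wrist camera (2 mm by the top camera), so I regripped it and moved it 1.2 mm. From almost directly above, the grip and pointer tip then agreed to within about 0.2 mm. I did not re-measure that with the top camera, which had been reading about 2 mm short on the grip.
- **Final views:** Everything was upright, the matchbox was in its starting place, and the gripper was clear of everything.
- **Disagreements:** The wrist camera read positions about 2–5 mm further in y than the top camera, and I worked between the two. The jaw opening on the salt shaker (0.39) was smaller than its 44 mm diameter suggests, but it held and stood firmly.

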